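# Open the sprung tool chest and wedge the damper tight

## Robot

A 7-joint arm with a two-finger parallel gripper is mounted at the origin on a cart in front of the work surface, level with it; the furniture and walls round the work are solid. World frame = base frame: x ahead of the robot, y to its left, z up, the work surface at z = 0. Lengths are in m, angles in rad, forces in N, time in s.
With the tool pointing down it reaches from about 0.35 to 0.9 m from the base axis. Payload 8.1 kg.
Tool frame: the origin (TCP) lies at the very end of the fingers, on their centre line; the grasp point (between the pads) lies 19 mm behind it (arm.grasp_offset is the distance from the TCP to the grasp point, in m); z points along the fingers, y is the direction in which the jaws open and shut (so a half turn about z gives the same grasp; the last joint's range is limited). The gripper opens to 92 mm and grips with 3 to 60 N. Pads are 19 mm wide; open, the fingers measure 130 mm over their backs; the gripper's body (75 mm by 190 mm) begins 47 mm behind the grasp point.
Start: joints at [1.029, 0.434, 0.025, 1.573, -0.012, 1.134, -0.075], TCP at [0.266, -0.566, 0.227] pointing down, gripper open.
Joint ranges: [-2.62, 2.62], [-0.44, 2.09], [-1.27, 1.32], [0.08, 2.57], [-1.32, 4.46], [0.12, 2], [-2.74, 2.74]. Speed limits (rad/s): [2.22, 2.22, 3.01, 3.01, 3.14, 3.14, 3.14].

## Interface

Orientations are given as a rotation vector (axis times angle).
In Python, from cell import arm, eyes, workorder gives the robot as it stands.
- The arm moves only by the shell command python3 -m inch 'ROWS' [FORCE]. ROWS is JSON, a list that holds one entry, the list of rows, each a list of 5 numbers: the closure, from 0 (fully open) to 1 (shut), then the shift along the tool's x, y, z in mm, then the turn about the tool's z in degrees. A call has 1 to 12 rows; each row shifts and turns the pose as measured when the row begins, along the tool's axes as they then stand; what a row does not reach is not made up. A row lasts 1/10 s, in which the tool goes at most 50 mm and 8.59 degrees, less where a joint would pass 70% of its speed; a pose out of reach is approached as far as the arm can. A call with a gripper value outside its range is refused whole. The fingers move at their own pace and stop on an object; FORCE is the grip in N (left out, the last holds). Time passes only in rows, so rows that do not move let the fingers close. It gives the time, the measured TCP pose, the force and the opening at its end, in the units of the state.
- arm.observe(): the state, without advancing time (a new reading comes with each control period).
- eyes.get_image(name): name is "scene" or "top"; returns a dict with "frame" (420x560x3 uint8, blue, green, red), "intrinsics" (3x3 intrinsics, pixels), "k1" (the pictures are not rectified: a ray, as slopes to the right and down, at radius r is drawn at 1 + k1 r^2 times it, then the intrinsics apply), "rvec" (rotation vector, rad) and "tvec" (3), from world to camera coordinates, as OpenCV has them. Camera axes: x right, y down, z forward; pixel columns grow to the right and rows downward; lengths in m; the calibration is good to about 2 mm. A picture is of the moment at which its call begins. There is no depth.
- workorder.sign_off(): hands the job in, once; it reports no verdict.
The state is a dict: "clock": time; "joints": joint angles; "dq": joint speeds; "joint_efforts": joint torques, N m; "position": TCP position; "ee_rot": TCP orientation; "force": force on the tool from outside, world axes, zero at the start; "ft_torque": the same for the moment, N m; "width": opening from 0.0 (shut) to 1.0 (fully open).
Only numpy, scipy, OpenCV 4.12 (cv2) and the standard library are available. Lean on these libraries where they do the work, as an engineer would, in place of code of your own. Each camera call takes 0.05 s, during which the arm holds its last target.

## Task

Lift the tool chest's lid past its balance point so that its springs hold it wide open. Then take the wooden wedge from its holder and press it, thin end down, straight into the gap between the round rubber damper in the chest and the sloped wooden cleat, until it goes no farther and the damper is tight against the opposite side. Leave the wedge standing there and the lid open.

Things in the scene. Friction and masses are not known exactly. Their poses are not given: they have to be found in the camera images.
- chest: grey steel chest, fixed, 182 (x) x 204 (y) x 126 mm shut; origin at the centre of its underside, x from the front (handle side) to the hinges, y to the left, z up. Body walls 6 mm thick, 70 mm high; inner floor at z = 8. Inside, at the right, a plywood stop pad (face at y = -90 mm); left of the middle a wooden cleat 110 mm long in x. The damper stands between them, between low cheeks
- chest_lid (a joint): lid angle: 0 shut, 1.75 rad the stop, wide open. The lid (0.9 kg, shell 56 mm deep) is helped by two sprung struts: below about 0.9 rad (1.05 at most) it falls shut, beyond that the springs swing it slowly to the stop by themselves. Lifting at the handle takes 2 to 4 N
- lid_handle (a point): middle of the lid's handle, a round steel bar 12 mm thick, 116 mm long, along the chest's y, its centre line 45 mm in front of the lid's face (39 mm free behind it), end posts 58 mm either side; it moves and turns with the lid. Shut, it lies 227 mm in front of and 34 mm above the hinge line, 104 mm above the bench; it can be pinched from above and turns in the grip
- chest_hinge (a point): point on the hinge line, middle of the chest's back edge, 70 mm above the bench; axes as the chest's. The handle circles about the y axis through it
- damper: black rubber damper, upright cylinder 104 mm across, 64 mm high, on the chest's floor, under the lid at first; origin at the centre of its underside. It starts 2 to 6 mm off the stop pad; tight against the pad its origin is at y = -38 mm in the chest. Sliding it takes a few newtons
- wedge: light wooden wedge, 40 mm wide (x), 95 high, 8 thick at the bottom, 27 at the top, standing thin end down; origin at the centre of its underside. Upright face to -y (y = -4), sloped face to +y (y = 4 rising to 23, 1 in 5). Take it across its 40 mm width near the top. In the gap its axes are parallel to the chest's
- wedge_gap (a point): middle of the gap's mouth, x 0, y 18, z 72 mm in the chest (damper's top level); axes as the chest's. The cleat's face slopes 1 in 5 from y 20 mm at the floor to 32 at z 70; the mouth is 13 to 17 mm wide. Enter at its middle (wedge origin at y 21 to 24), press down with 5 to 20 N: the wedge slides along the cleat to y 18, pushing the damper; home its origin is 54 to 58 mm below this point
- holder: dark wooden holder block, fixed, 72 x 62 x 45 mm, with a tapered slot in which the wedge stands with under 2 mm of play, its underside 8 mm above the bench, 58 mm proud of the block; origin at the centre of its underside, axes as the wedge's

How it is judged:
By the outcome, as a careful person would: the job done as asked, in the order asked, and still so for the second after the job is handed in, with the robot touching nothing.
It also fails if it takes over 59 s, if anything falls off the work surface, if the arm or the gripper's body presses on something with over 40 N, if the wrist force passes 120 N, or if a joint passes its speed limit or range.

## Working session

There is one attempt and no reset: what is moved stays moved. The work goes in short steps, Python scripts to look and compute and a shell command to move; the robot and the scene stay as the last step left them, time stands still between calls to the robot, and variables do not carry over. Pictures are saved under pics/ and viewed, and the job is handed in when it is done.

```bash
ls; mkdir -p pics; python3 - <<'E'
from cell import arm, eyes, workorder
import cv2
s=arm.observe()
for k,v in s.items(): print(k,v)
print(arm.grasp_offset)
for n in("scene","top"):
    d=eyes.get_image(n); cv2.imwrite(f"pics/{n}0.png",d["frame"]); print(n,d["intrinsics"],d["k1"],d["rvec"],d["tvec"])
E
```

```text
pics
clock 0.0
joints [ 1.02942147  0.43525076  0.02496915  1.57406038 -0.01158672  1.13402677
 -0.07507646]
dq [ 0.00022929 -0.00035241 -0.00128133 -0.00043497 -0.00113721 -0.00232572
  0.00094716]
joint_efforts [-2.31643471e-04 -6.67853236e+01  9.84905362e-01 -3.14461327e+01
 -6.04771357e-02  4.31068288e-02  1.53213959e-04]
position [ 0.2652516  -0.56536395  0.22594189]
ee_rot [-3.06481978e+00 -6.83323023e-01  7.83066108e-04]
force [-0.09490478 -0.0431987  -0.34907966]
ft_torque [ 0.00110071 -0.00199367 -0.04384623]
width 0.9981822416273929
0.0188
scene [[418.16034984   0.         286.25047961]
 [  0.         418.16034984 206.71477852]
 [  0.           0.           1.        ]] -0.11761274550316922 [ 1.91509303 -0.77477319  0.45097196] [-0.33987666  0.30030907  0.46958426]
top [[523.3561624    0.         278.73519507]
 [  0.         523.3561624  205.56480572]
 [  0.           0.           1.        ]] 0.07049606964386332 [ 2.11467158 -2.1121799   0.17258856] [0.11118026 0.57584252 1.0998785 ]
```

View pics/scene0.png

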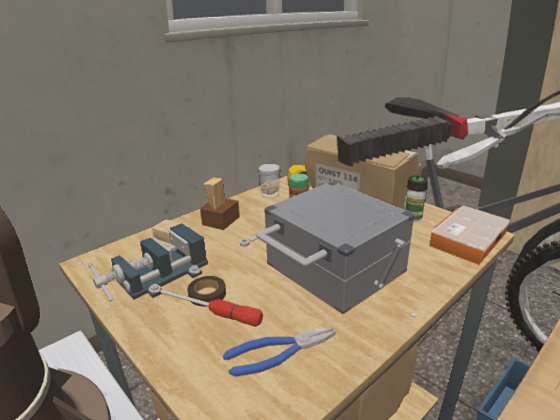

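View pics/top0.png

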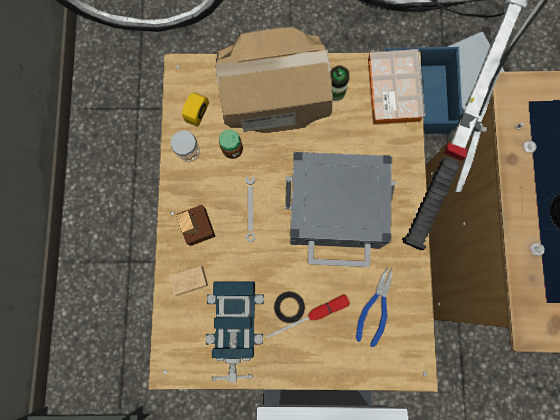

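The scene view shows the shut chest (handle bar around (285,248)), the holder with its wedge at (217,200), and clutter. In the top view, the handle bar lies around (340,262), the lid at (342,198) and the holder at (195,225).

```bash
cat > h.py <<'E'
import numpy as np, cv2
from cell import arm, eyes, workorder
from scipy.spatial.transform import Rotation as R
def cam(d):
    K=np.array(d["intrinsics"]);Rm=cv2.Rodrigues(np.array(d["rvec"],float))[0];t=np.array(d["tvec"],float).ravel()
    return K,np.array([d["k1"],0,0,0],float),Rm,t
def ray(d,uv):
    K,D,Rm,t=cam(d)
    p=cv2.undistortPoints(np.array([[uv]],float),K,D).ravel()
    return -Rm.T@t, Rm.T@np.array([p[0],p[1],1])
def onz(d,uv,z):
    o,v=ray(d,uv); return o+v*(z-o[2])/v[2]
def proj(d,P):
    K,D,Rm,t=cam(d)
    return cv2.projectPoints(np.array(P,float).reshape(-1,3),cv2.Rodrigues(Rm)[0],t,K,D)[0].reshape(-1,2)
def tri(d1,uv1,d2,uv2):
    o1,v1=ray(d1,uv1);o2,v2=ray(d2,uv2)
    A=np.stack([v1,-v2],1);s=np.linalg.lstsq(A,o2-o1,rcond=None)[0]
    a=o1+s[0]*v1;b=o2+s[1]*v2
    return (a+b)/2,np.linalg.norm(a-b)
E
python3 - <<'E'
from h import *
t=eyes.get_image("top");s=eyes.get_image("scene")
print(proj(t,[[.266,-.566,.227],[0,0,0],[.5,0,0]]))
print(R.from_rotvec(arm.observe()["ee_rot"]).as_matrix().round(3))
f=cv2.resize(t["frame"][140:280,270:410],None,fx=4,fy=4,interpolation=cv2.INTER_CUBIC);cv2.imwrite("pics/c1.png",f)
f=cv2.resize(t["frame"][190:260,160:230],None,fx=8,fy=8,interpolation=cv2.INTER_CUBIC);cv2.imwrite("pics/c2.png",f)
f=cv2.resize(s["frame"][170:240,190:250],None,fx=8,fy=8,interpolation=cv2.INTER_CUBIC);cv2.imwrite("pics/c3.png",f)
f=cv2.resize(s["frame"][170:310,250:420],None,fx=4,fy=4,interpolation=cv2.INTER_CUBIC);cv2.imwrite("pics/c4.png",f)
E
```

```text
[[681.5453551  368.37618027]
 [332.69856742 485.06051358]
 [328.31264171 242.6761851 ]]
[[ 0.905  0.425 -0.001]
 [ 0.425 -0.905  0.001]
 [-0.    -0.001 -1.   ]]
```

View pics/c1.png

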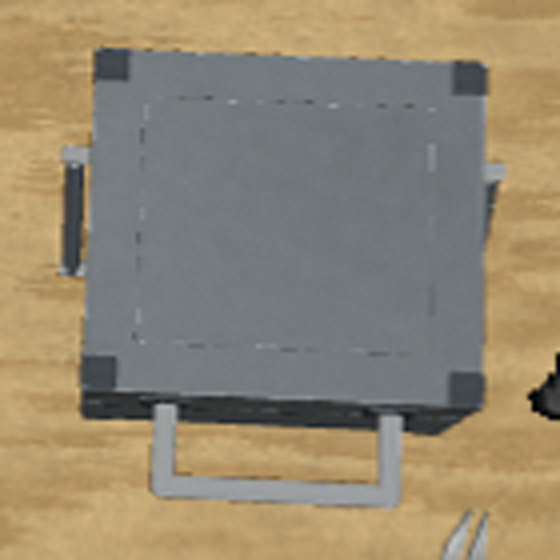

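View pics/c2.png

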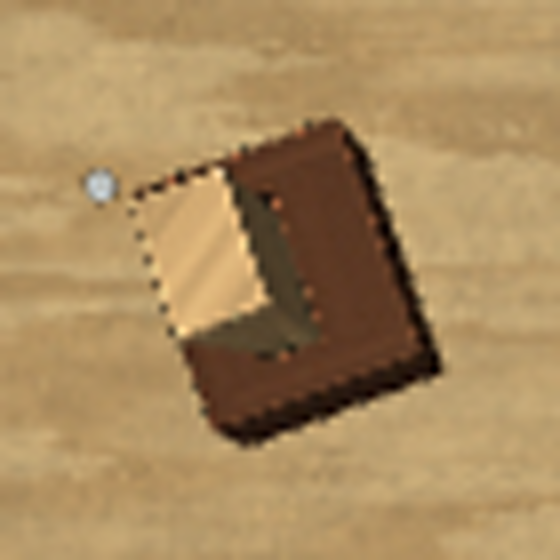

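View pics/c3.png

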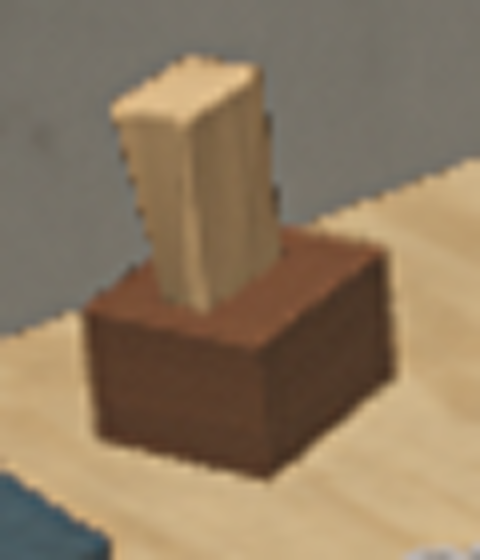

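View pics/c4.png

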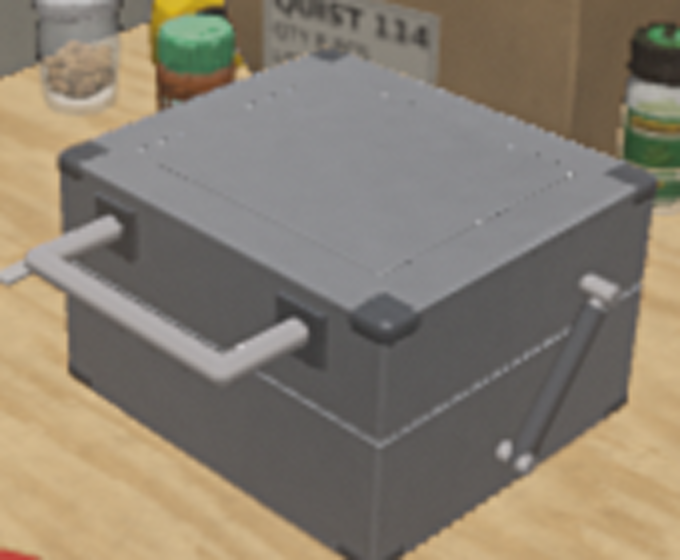

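```bash
python3 - <<'E'
from h import *
t=eyes.get_image("top");s=eyes.get_image("scene")
A=lambda p:(270+p[0]/4-.4,140+p[1]/4-.4)
B=lambda p:(160+p[0]/8-.45,190+p[1]/8-.45)
def show(n,c,z,f,L):
    P=np.array([onz(t,f(p),z) for p in c]);print(n,P.round(4).tolist(),"mean",P.mean(0).round(4))
    for i in range(len(P)):
        e=P[(i+1)%len(P)]-P[i];print("  edge",np.linalg.norm(e).round(4),np.degrees(np.arctan2(e[1],e[0])).round(2))
    return P
P=show("lid",[(97,48),(487,63),(485,410),(83,392)],.126,A,0)
H=show("bar",[(152,487),(401,498)],.104,A,0)
W=show("wedge",[(133,195),(222,168),(270,298),(180,338)],.103,B,0)
Hb=show("holder top",[(340,120),(437,362),(215,440),(133,195)],.045,B,0)
# scene check
S=lambda p:(190+p[0]/8-.45,170+p[1]/8-.45)
print("scene wedge top px", [S(p) for p in [(110,108),(192,55),(262,68),(187,126)]]); print(proj(s,W))
print(proj(s,H), "seen", (250+30/4,170+260/4),(250+222/4,170+372/4)); print("lid",proj(s,P))
E
```

```text
lid [[0.678, 0.0787, 0.126], [0.6688, -0.1246, 0.126], [0.4869, -0.1171, 0.126], [0.4957, 0.0862, 0.126]] mean [ 0.5823 -0.0192  0.126 ]
  edge 0.2036 -92.59
  edge 0.1821 177.64
  edge 0.2035 87.5
  edge 0.1824 -2.36
bar [[0.4492, 0.0507, 0.104], [0.444, -0.0769, 0.104]] mean [ 0.4466 -0.0131  0.104 ]
  edge 0.1277 -92.34
  edge 0.1277 87.66
wedge [[0.5489, 0.3272, 0.103], [0.5561, 0.304, 0.103], [0.5215, 0.2901, 0.103], [0.5109, 0.3134, 0.103]] mean [0.5344 0.3087 0.103 ]
  edge 0.0243 -72.74
  edge 0.0374 -158.21
  edge 0.0255 114.45
  edge 0.0405 20.02
holder top [[0.5801, 0.2832, 0.045], [0.5121, 0.2544, 0.045], [0.4906, 0.3148, 0.045], [0.5589, 0.3401, 0.045]] mean [0.5354 0.2981 0.045 ]
  edge 0.0739 -156.98
  edge 0.0642 109.6
  edge 0.0729 20.33
  edge 0.0607 -69.6
scene wedge top px [(203.3, 183.05), (213.55, 176.425), (222.3, 178.05), (212.925, 185.3)]
[[214.54106242 176.45494981]
 [222.85796811 178.24229048]
 [213.8071292  184.27210541]
 [204.10223195 182.78168114]]
[[257.539767   233.8134983 ]
 [308.10126837 264.52032516]] seen (257.5, 235.0) (305.5, 263.0)
lid [[332.27769691 180.69497264]
 [414.94053351 213.50789541]
 [346.90773525 251.66853947]
 [263.95648552 207.5493481 ]]
```

```bash
python3 - <<'E'
from h import *
t=eyes.get_image("top");s=eyes.get_image("scene")
f=cv2.resize(s["frame"][80:200,300:500],None,fx=4,fy=4,interpolation=cv2.INTER_CUBIC);cv2.imwrite("pics/c5.png",f)
print(tri(t,(415,243),s,(346,151)))
print(tri(t,(458,152),s,(452,128)))
print("carton top front",[tri(t,a,s,b) for a,b in [((331,87),(416,150)),((217,103),(308,148))]])
for P in ([.266,-.566,.227],): print(proj(s,P))
E
```

```text
(array([ 0.46512423, -0.12503695,  0.29368246]), np.float64(0.0019057598931700055))
(array([ 0.61836222, -0.19732485,  0.30931695]), np.float64(0.009238693008485161))
carton top front [(array([ 0.81150583, -0.01243287,  0.17825619]), np.float64(0.0384322960178592)), (array([0.78029997, 0.24404852, 0.1350867 ]), np.float64(0.006221592503402878))]
[[640.83971834 490.08134731]]
```

View pics/c5.png

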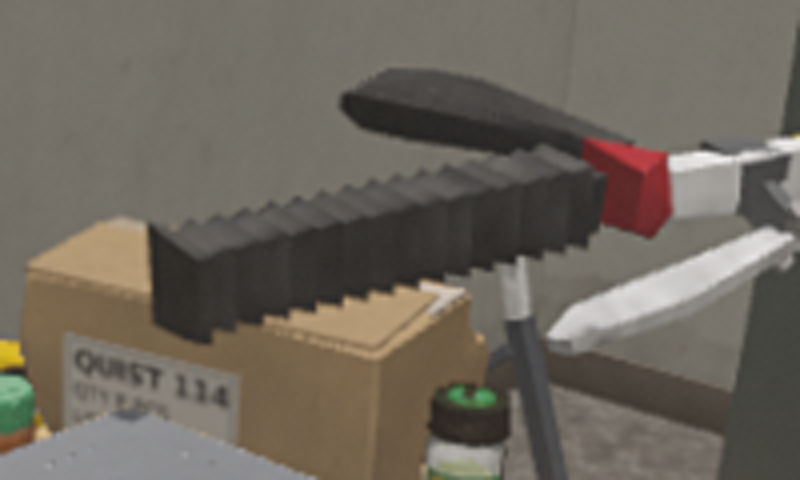

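```bash
cat >> h.py <<'E'
def delta(P,yaw=None,s=None):
    "tool-frame shift in mm to world TCP P, and tool-z turn (deg) so tool y points along world yaw"
    s=s or arm.observe(); M=R.from_rotvec(s["ee_rot"]).as_matrix()
    d=M.T@(np.array(P)-s["position"])*1000
    cur=np.degrees(np.arctan2(M[1,1],M[0,1]));
    tn=None if yaw is None else -((yaw-cur+180)%360-180)
    return d.round(1),"yaw",cur.round(2),"turn",tn, "tilt",np.degrees(np.arccos(-M[2,2])).round(2)
E
python3 -m inch '[[[0.6,0,0,-50,0],[0.6,0,0,-50,0],[0.6,0,0,-45,0],[0.6,0,0,0,0]]]'; python3 - <<'E'
from h import *
print(delta([.39,-.012,.37],-2.4)); print(arm.observe()["width"])
E
```

```text
clock: 0.8
position: [0.2648, -0.5645, 0.3748]
ee_rot: [-3.061, -0.683, 0.003]
force: [0.2, 0.3, 0.4]
width: 0.703
(array([ 348.1, -447. ,    7. ]), 'yaw', np.float64(-64.86), 'turn', np.float64(-62.459304387365904), 'tilt', np.float64(0.3))
0.7032574760668461
```

```bash
python3 -m inch '[[[0.6,46,-17,0,-4.5],[0.6,45,-17,0,-4.5],[0.6,43,-17,0,-4.5],[0.6,42,-17,0,-4.5],[0.6,40,-17,0,-4.5],[0.6,39,-17,0,-4.5],[0.6,38,-17,0,-4.5],[0.6,36,-17,0,-4.5],[0.6,35,-17,0,-4.5],[0.6,34,-17,0,-4.5],[0.6,32,-17,0,-4.5],[0.6,31,-17,0,-4.5]]]'; python3 - <<'E'
from h import *
print(delta([.39,-.012,.37],-2.4)); print(arm.observe()["width"])
E
```

```text
clock: 2.0
position: [0.4103, -0.0948, 0.3709]
ee_rot: [-2.39, -2.035, 0.004]
force: [1.6, 0.7, 0.9]
width: 0.398
(array([ 78.5, -33.2,   0.9]), 'yaw', np.float64(-9.17), 'turn', np.float64(-6.76947713638873), 'tilt', np.float64(0.2))
0.3978808411032873
```

```bash
python3 -m inch '[[[0.66,42,5,0,-6.8],[0.66,40,5,0,0],[0.66,0,0,-0,0],[0.66,0,0,0,0]]]' >/dev/null; python3 - <<'E'
from h import *
print(delta([.4464,-.0133,.20],-2.4)); print(arm.observe()["width"])
E
```

```text
(array([ -6.2,  20.4, 170.5]), 'yaw', np.float64(-1.5), 'turn', np.float64(0.8968797007266005), 'tilt', np.float64(0.12))
0.34697535660955253
```

```bash
python3 -m inch '[[[0.66,-6,20,0,0.9],[0.66,0,0,45,0],[0.66,0,0,45,0],[0.66,0,0,45,0],[0.66,0,0,35,0],[0.66,0,0,0,0]]]' ; python3 - <<'E'
from h import *
print(delta([.4464,-.0133,.084],-2.4)); 
for n in("scene","top"):
    d=eyes.get_image(n); cv2.imwrite(f"pics/{n}1.png",d["frame"])
E
```

```text
clock: 3.0
position: [0.448, -0.0203, 0.196]
ee_rot: [2.276, 2.159, 0.0]
force: [0.2, -1.3, 0.2]
width: 0.34
(array([  7.3,  -2.4, 112. ]), 'yaw', np.float64(-3.03), 'turn', np.float64(-0.6332106101870636), 'tilt', np.float64(0.26))
```

View pics/scene1.png

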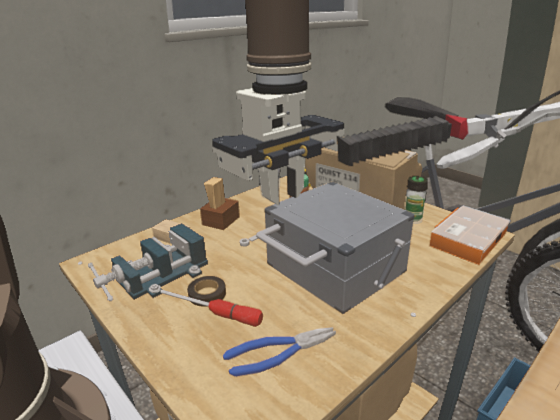

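View pics/top1.png

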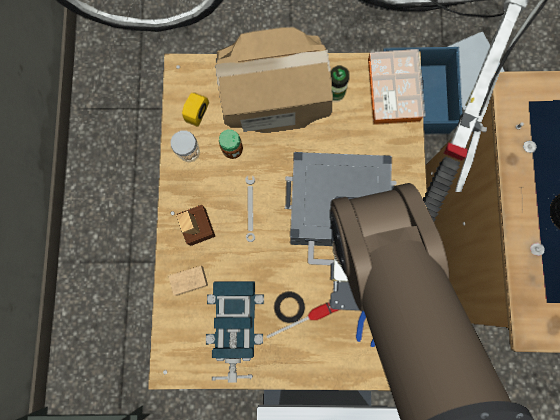

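The scene view shows the gripper above the handle, fingers at about (268–300,190), with the grip of the bicycle clear to the right. In the top view the arm covers the right part of the handle.

```bash
python3 - <<'E'
from h import *
d=eyes.get_image("scene"); print(proj(d,[arm.observe()["position"]]))
E
python3 -m inch '[[[0.66,7,-2,30,-0.6],[0.66,0,0,35,0],[0.66,0,0,0,0]]]' ; python3 - <<'E'
from h import *
print(delta([.4464,-.0133,.084],-2.4)); 
for n in("scene",):
    d=eyes.get_image(n); cv2.imwrite(f"pics/{n}2.png",cv2.resize(d["frame"][130:290,210:430],None,fx=3.5,fy=3.5))
E
```

```text
[[284.82192053 194.64292966]]
clock: 3.45
position: [0.4577, -0.013, 0.1422]
ee_rot: [2.255, 2.157, 0.025]
force: [0.1, -0.0, 0.5]
width: 0.338
(array([ -0.7, -12.9,  57.9]), 'yaw', np.float64(-2.54), 'turn', np.float64(-0.14429530429180204), 'tilt', np.float64(1.55))
```

View pics/scene2.png

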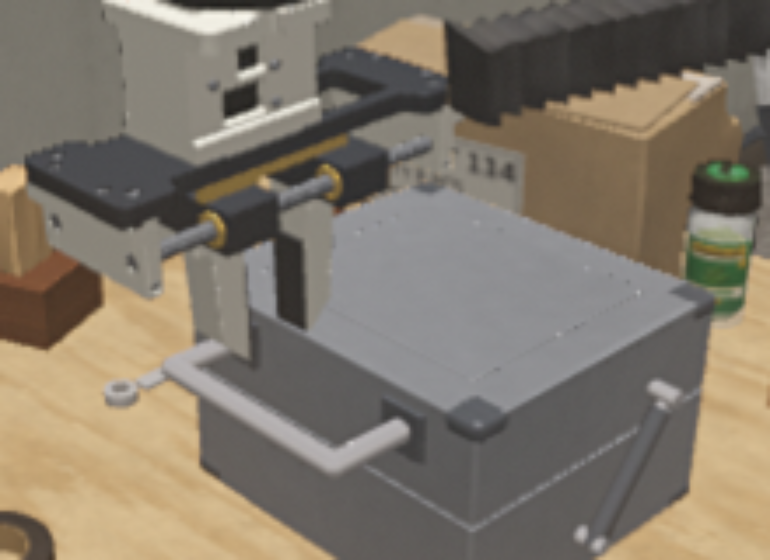

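The crop shows the fingers just above the lid's front edge, shifted to the rear of the handle. The tool also has a slight tilt, so I'll check the joints.

```bash
python3 -m inch '[[[0.66,0,-13,0,0],[0.66,0,0,0,0],[0.66,0,0,0,0]]]' ; python3 - <<'E'
from h import *
print(delta([.4464,-.0133,.084],-2.4)); s=arm.observe(); print(s["joints"].round(3), s["dq"].round(3))
E
```

```text
clock: 3.8
position: [0.4484, -0.0118, 0.1497]
ee_rot: [2.249, 2.151, 0.037]
force: [0.6, -0.1, 0.1]
width: 0.339
(array([-1.4, -4.4, 65.5]), 'yaw', np.float64(-2.56), 'turn', np.float64(-0.1579634040962219), 'tilt', np.float64(2.17))
[ 0.317  0.266 -0.495  2.082  0.191  0.797 -0.338] [ 0.007 -0.034 -0.007  0.007 -0.012  0.019  0.009]
```

```bash
python3 - <<'E'
from h import *
s=arm.observe();print(s["joint_efforts"].round(2))
for n in("scene","top"):
    d=eyes.get_image(n); cv2.imwrite(f"pics/{n}3.png",d["frame"])
E
```

```text
[-9.000e-02 -4.384e+01 -3.480e+00 -2.510e+01 -1.000e-02 -1.500e-01
  0.000e+00]
```

View pics/top3.png

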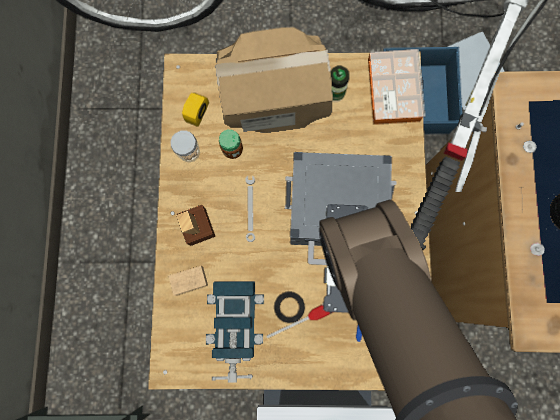

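View pics/scene3.png

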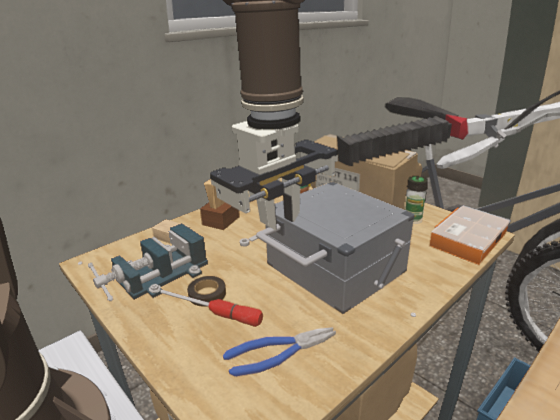

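```bash
sed -i 's/    return d.round(1),"yaw"/    print("toolz",M[:,2].round(4),"w",s["width"].round(3),"F",np.round(s["force"],1),"t",s["clock"]);return d.round(1),"yaw"/' h.py
python3 -m inch '[[[0.66,-1,-4,8,0],[0.66,0,0,8,0],[0.66,0,0,8,0],[0.66,0,0,0,0]]]' ; python3 - <<'E'
from h import *
print(delta([.4464,-.0133,.084],-2.4)); s=arm.observe(); print(s["joints"].round(3))
E
```

```text
clock: 4.3
position: [0.4449, -0.0131, 0.1232]
ee_rot: [2.25, 2.15, 0.037]
force: [-0.3, -0.3, 1.0]
width: 0.34Traceback (most recent call last):
  File "<stdin>", line 2, in <module>
  File "h.py", line 27, in delta
    print("toolz",M[:,2].round(4),"w",s["width"].round(3),"F",np.round(s["force"],1),"t",s["clock"]);return d.round(1),"yaw",cur.round(2),"turn",tn, "tilt",np.degrees(np.arccos(-M[2,2])).round(2)
                                      ^^^^^^^^^^^^^^^^
AttributeError: 'float' object has no attribute 'round'
```

```bash
sed -i 's/s\["width"\].round(3)/round(float(s["width"]),3)/' h.py
python3 -m inch '[[[0.66,0,1,8,0],[0.66,0,0,10,0],[0.66,0,0,10,0],[0.66,0,0,8,0],[0.66,0,0,0,0]]]' ; python3 - <<'E'
from h import *
print(delta([.4464,-.0133,.084],-2.4)); s=arm.observe(); print(s["joints"].round(3))
d=eyes.get_image("scene"); cv2.imwrite(f"pics/s4.png",cv2.resize(d["frame"][130:290,210:430],None,fx=3.5,fy=3.5))
E
```

```text
clock: 4.8
position: [0.4471, -0.0131, 0.083]
ee_rot: [2.251, 2.152, 0.035]
force: [0.1, 0.5, -0.5]
width: 0.342
toolz [ 0.0353 -0.0044 -0.9994] w 0.342 F [ 0.1  0.5 -0.5] t 4.8
(array([-0.2, -0.7, -1. ]), 'yaw', np.float64(-2.57), 'turn', np.float64(-0.17140214510828855), 'tilt', np.float64(2.04))
[ 0.267  0.369 -0.45   2.157  0.285  0.634 -0.427]
```

View pics/s4.png

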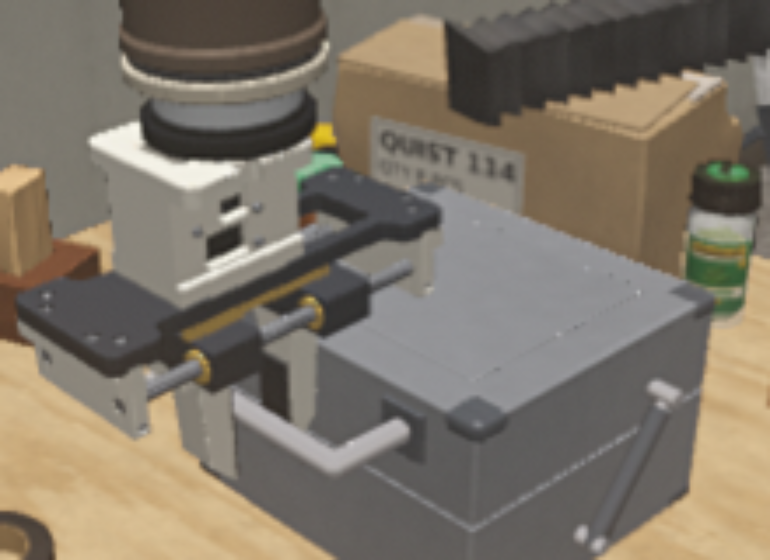

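The fingers straddle the handle bar. Now I'll close them.

```bash
python3 -m inch '[[[1,0,0,0,0],[1,0,0,0,0],[1,0,0,0,0],[1,0,0,0,0],[1,0,0,0,0]]]' 20; python3 - <<'E'
from h import *
print(delta([.4464,-.0133,.084],-2.4))
h=np.array([.673,0,.07])  # hinge xz ; arc of TCP (19 below bar), chest frame
for th in np.arange(0,1.36,.1):
    a=np.arctan2(34,-227)-th; r=229.5; print(round(th,2),(r*np.cos(a)+227).round(1),(r*np.sin(a)-34).round(1))
E
```

```text
clock: 5.35
position: [0.4487, -0.0129, 0.0846]
ee_rot: [2.249, 2.15, 0.039]
force: [0.9, 0.2, -2.7]
width: 0.121
toolz [ 0.0387 -0.0042 -0.9992] w 0.121 F [ 0.9  0.2 -2.7] t 5.35
(array([-0.5, -2.3,  0.5]), 'yaw', np.float64(-2.57), 'turn', np.float64(-0.17103296997007078), 'tilt', np.float64(2.23))
0.0 0.0 -0.0
0.1 4.6 22.5
0.2 11.3 44.4
0.3 20.2 65.6
0.4 31.2 85.7
0.5 44.1 104.6
0.6 58.9 122.2
0.7 75.3 138.2
0.8 93.3 152.5
0.9 112.5 164.9
1.0 133.0 175.4
1.1 154.3 183.7
1.2 176.4 189.9
1.3 199.0 193.8
```

```bash
python3 -m inch '[[[1,0,2,-11,0],[1,0,3,-11,0],[1,0,3,-11,0],[1,0,4,-11,0],[1,0,4,-11,0],[1,0,5,-11,0]]]'; python3 - <<'E'
from h import *
print(delta([.4464,-.0133,.084],-2.4))
E
```

```text
clock: 5.95
position: [0.4707, -0.0138, 0.156]
ee_rot: [2.247, 2.148, 0.047]
force: [6.8, -0.7, -7.7]
width: 0.121
toolz [ 0.044  -0.0027 -0.999 ] w 0.121 F [ 6.8 -0.7 -7.7] t 5.95
(array([ -0.5, -27.5,  70.8]), 'yaw', np.float64(-2.58), 'turn', np.float64(-0.17941817867986742), 'tilt', np.float64(2.53))
```

```bash
python3 -m inch '[[[1,0,5,-10,0],[1,0,6,-10,0],[1,0,6,-10,0],[1,0,7,-9,0],[1,0,7,-9,0],[1,0,8,-9,0]]]'; python3 - <<'E'
from h import *
print(delta([.4464,-.0133,.084],-2.4))
E
```

```text
clock: 6.55
position: [0.518, -0.016, 0.2217]
ee_rot: [2.239, 2.139, 0.074]
force: [19.1, 1.0, -23.7]
width: 0.124
toolz [ 0.0649  0.001  -0.9979] w 0.124 F [ 19.1   1.  -23.7] t 6.55
(array([ -1.1, -80.5, 132.8]), 'yaw', np.float64(-2.62), 'turn', np.float64(-0.2235735261377556), 'tilt', np.float64(3.72))
```

```bash
python3 -m inch '[[[1,0,6,0,0],[1,0,8,-6,0],[1,0,9,-7,0],[1,0,9,-7,0]]]'; python3 - <<'E'
from h import *
print(delta([.4464,-.0133,.084],-2.4))
E
```

```text
clock: 6.95
position: [0.5477, -0.0174, 0.2449]
ee_rot: [2.241, 2.142, 0.07]
force: [13.8, 1.0, -23.8]
width: 0.119
toolz [ 0.0606  0.0018 -0.9982] w 0.119 F [ 13.8   1.  -23.8] t 6.95
(array([  -1.1, -110.9,  154.5]), 'yaw', np.float64(-2.59), 'turn', np.float64(-0.19026531739038433), 'tilt', np.float64(3.48))
```

```bash
python3 -m inch '[[[1,0,11,-3,0],[1,0,10,-4,0],[1,0,10,-5,0],[1,0,11,-4,0]]]'; python3 - <<'E'
from h import *
print(delta([.4464,-.0133,.084],-2.4))
s=arm.observe();g=s["position"]-.0188*R.from_rotvec(s["ee_rot"]).as_matrix()[:,2]-[.673,0,.07];print(g,np.hypot(g[0],g[2]),np.radians(171.5)-np.arctan2(g[2],g[0]))
E
```

```text
clock: 7.35
position: [0.5864, -0.0192, 0.2658]
ee_rot: [2.244, 2.147, 0.062]
force: [0.1, 0.3, -2.2]
width: 0.122
toolz [ 0.0537  0.002  -0.9986] w 0.122 F [ 0.1  0.3 -2.2] t 7.35
(array([  -1.1, -149.7,  174. ]), 'yaw', np.float64(-2.54), 'turn', np.float64(-0.14302583833639915), 'tilt', np.float64(3.08))
[-0.08756948 -0.0192418   0.2145366 ] 0.23172045251804888 1.0349054654638938
```

```bash
python3 -m inch '[[[1,0,11,-4,0],[1,0,11,-4,0],[1,0,11,-3,0],[1,0,11,-2,0],[1,0,11,-1,0]]]'; python3 - <<'E'
from h import *
print(delta([.4464,-.0133,.084],-2.4))
s=arm.observe();g=s["position"]-.0188*R.from_rotvec(s["ee_rot"]).as_matrix()[:,2]-[.673,0,.07];print(g,np.hypot(g[0],g[2]),np.radians(171.5)-np.arctan2(g[2],g[0]))
d=eyes.get_image("scene"); cv2.imwrite(f"pics/s5.png",d["frame"])
E
```

```text
clock: 7.85
position: [0.639, -0.0215, 0.2821]
ee_rot: [2.248, 2.154, 0.054]
force: [-1.0, -0.4, 2.9]
width: 0.123
toolz [ 0.0442  0.0038 -0.999 ] w 0.123 F [-1.  -0.4  2.9] t 7.85
(array([  -1.2, -201.3,  189.5]), 'yaw', np.float64(-2.47), 'turn', np.float64(-0.0718445967453647), 'tilt', np.float64(2.54))
[-0.03487653 -0.0216068   0.23092687] 0.23354569493203464 1.2725476992208784
```

View pics/s5.png

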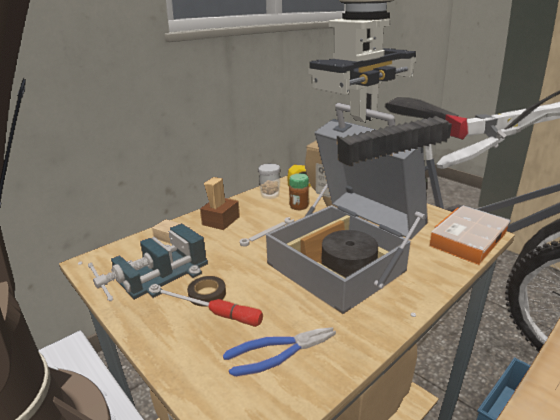

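The lid is at about 1.27 rad, past balance. The damper is visible at (348,250) and the cleat at (325,238). Next I'll release the handle and rise.

```bash
python3 -m inch '[[[0.3,0,2,0,0],[0.3,0,2,0,0],[0.3,0,0,-5,0],[0.3,0,0,-15,0],[0.3,0,0,-15,0],[0.3,0,0,-15,0],[0.3,0,0,-15,0]]]'; python3 - <<'E'
from h import *
print(delta([.55,.05,.36],20.2))
d=eyes.get_image("scene"); cv2.imwrite(f"pics/s6.png",d["frame"])
E
```

```text
clock: 8.6
position: [0.6382, -0.022, 0.3498]
ee_rot: [2.25, 2.157, 0.051]
force: [0.4, -1.0, 0.0]
width: 0.676
toolz [ 0.0407  0.0046 -0.9992] w 0.676 F [ 0.4 -1.   0. ] t 8.6
(array([ 68.3, -90.7, -13.4]), 'yaw', np.float64(-2.42), 'turn', np.float64(-22.622675157833783), 'tilt', np.float64(2.35))
```

View pics/s6.png

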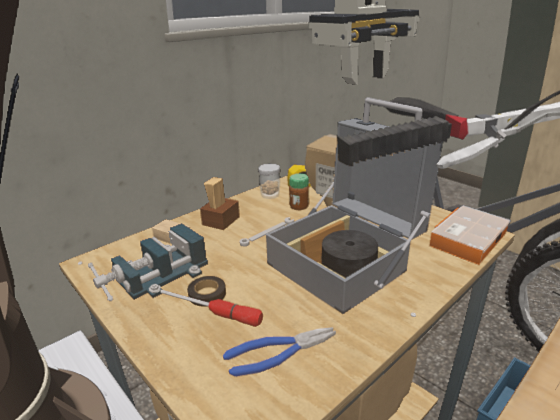

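The lid is swinging open (handle at (390,105)) and the gripper is clear. I'm moving on to the wedge.

```bash
python3 -m inch '[[[0.2,35,-15,-5,-7.5],[0.2,40,-10,0,-7.5],[0.2,40,-5,0,-7.5],[0.2,35,0,0,0],[0.2,35,0,0,0],[0.2,20,0,0,0],[0.2,0,0,0,0],[0.2,0,0,0,0]]]'; python3 - <<'E'
from h import *
print(delta([.5344,.3087,.20],20.2)); print(arm.observe()["joints"].round(2))
for n in("scene","top"):
    d=eyes.get_image(n); cv2.imwrite(f"pics/{n}7.png",d["frame"])
E
```

```text
clock: 9.45
position: [0.5604, 0.1797, 0.3566]
ee_rot: [1.76, 2.557, 0.043]
force: [0.2, -0.5, -0.7]
width: 0.801
toolz [ 0.0462  0.0021 -0.9989] w 0.801 F [ 0.2 -0.5 -0.7] t 9.45
(array([132. ,  15. , 155.5]), 'yaw', np.float64(20.95), 'turn', np.float64(0.7542138257812212), 'tilt', np.float64(2.65))
[ 0.03  0.34 -0.62  1.46  0.22  1.37 -0.23]
```

View pics/top7.png

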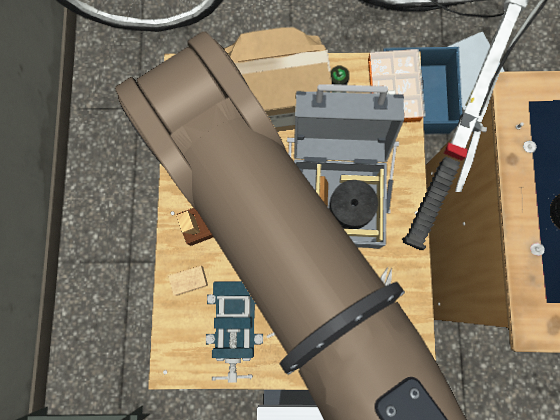

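View pics/scene7.png

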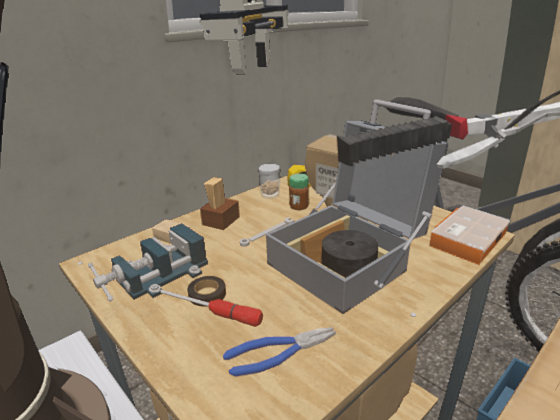

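Both views show the lid wide open: the handle is at (350,90) in the top view, and the damper is visible at (353,203). Next I want to take out the 2.6° tool tilt, since fast moves leave a lag in it.

```bash
python3 -m inch '[[[0.2,45,0,0,0],[0.2,0,0,0,0]]]'; python3 -c "
from h import *
print(delta([.5344,.3087,.20],20.2))"
python3 -m inch '[[[0.2,0,0,45,0],[0.2,0,0,0,0]]]'; python3 -c "
from h import *
print(delta([.5344,.3087,.20],20.2))"
python3 -m inch '[[[0.2,0,-45,0,0],[0.2,0,0,0,0]]]'; python3 -c "
from h import *
print(delta([.5344,.3087,.20],20.2))"
```

```text
clock: 9.75
position: [0.5463, 0.2185, 0.3556]
ee_rot: [1.77, 2.55, 0.043]
force: [-0.5, -0.6, 1.0]
width: 0.798
toolz [ 0.0463  0.0013 -0.9989] w 0.798 F [-0.5 -0.6  1. ] t 9.75
(array([ 90.9,  13.6, 155. ]), 'yaw', np.float64(20.48), 'turn', np.float64(0.2766542084711432), 'tilt', np.float64(2.65))
clock: 9.95
position: [0.5496, 0.2165, 0.3099]
ee_rot: [1.773, 2.547, 0.042]
force: [0.1, -0.9, -0.4]
width: 0.8
toolz [ 4.720e-02  3.000e-04 -9.989e-01] w 0.8 F [ 0.1 -0.9 -0.4] t 9.95
(array([ 93.5,  12.9, 109.1]), 'yaw', np.float64(20.34), 'turn', np.float64(0.13847709872254654), 'tilt', np.float64(2.7))
clock: 10.15
position: [0.5058, 0.1979, 0.3071]
ee_rot: [1.777, 2.547, 0.035]
force: [-1.0, 0.8, 1.1]
width: 0.805
toolz [ 0.0418 -0.0021 -0.9991] w 0.805 F [-1.   0.8  1.1] t 10.15
(array([ 95.8,  60.9, 107.9]), 'yaw', np.float64(20.22), 'turn', np.float64(0.02260599794331597), 'tilt', np.float64(2.4))
```

```bash
python3 -m inch '[[[0.2,0,12,0,0],[0.2,0,12,0,0],[0.2,0,12,0,0],[0.2,0,12,0,0],[0.2,0,0,0,0]]]' >/dev/null; python3 -c "
from h import *
print(delta([.5344,.3087,.20],20.2))"
python3 -m inch '[[[0.2,0,0,-45,0],[0.2,0,0,0,0]]]' >/dev/null; python3 -c "
from h import *
print(delta([.5344,.3087,.20],20.2))"
python3 -m inch '[[[0.2,0,-50,0,0],[0.2,0,-50,0,0],[0.2,0,0,0,0]]]'>/dev/null; python3 -c "
from h import *
print(delta([.5344,.3087,.20],20.2))"
```

```text
toolz [ 0.0516  0.0011 -0.9987] w 0.8 F [-0.2  0.2 -0.1] t 10.65
(array([100.2,   0.4, 114.6]), 'yaw', np.float64(19.77), 'turn', np.float64(-0.4275502335005683), 'tilt', np.float64(2.96))
toolz [ 0.0507  0.0025 -0.9987] w 0.8 F [0.6 1.3 0.3] t 10.85
(array([100.1,  -1.8, 161.2]), 'yaw', np.float64(19.72), 'turn', np.float64(-0.475474158376727), 'tilt', np.float64(2.91))
toolz [ 0.0466  0.0049 -0.9989] w 0.8 F [-0.5 -0.1  0.7] t 11.15
(array([ 99.5,  98.6, 159.4]), 'yaw', np.float64(19.67), 'turn', np.float64(-0.5312042230597456), 'tilt', np.float64(2.68))
```

```bash
python3 -m inch '[[[0.2,0,50,0,0],[0.2,0,50,0,0],[0.2,0,0,0,0]]]' >/dev/null; python3 -c "
from h import *
print(delta([.5344,.3087,.20],20.2))"
python3 -m inch '[[[0.2,0,-10,0,0],[0.2,0,-10,0,0],[0.2,0,-10,0,0],[0.2,0,-10,0,0],[0.2,0,-10,0,0],[0.2,0,-10,0,0],[0.2,0,-10,0,0],[0.2,0,-10,0,0],[0.2,0,0,0,0]]]' >/dev/null; python3 -c "
from h import *
print(delta([.5344,.3087,.20],20.2))"
```

```text
toolz [ 0.0511  0.0022 -0.9987] w 0.805 F [-0.4  0.  -0.5] t 11.45
(array([102.1,  -5. , 161.2]), 'yaw', np.float64(19.49), 'turn', np.float64(-0.7111161724759825), 'tilt', np.float64(2.93))
toolz [ 0.0553  0.0023 -0.9985] w 0.798 F [-0.1 -0.5 -0.1] t 12.35
(array([101.5,  83.1, 164.1]), 'yaw', np.float64(19.52), 'turn', np.float64(-0.6836473042695559), 'tilt', np.float64(3.17))
```

```bash
python3 -m inch '[[[0.2,0,0,0,0],[0.2,0,0,0,0],[0.2,0,0,0,0],[0.2,0,0,0,0],[0.2,0,0,0,0]]]' >/dev/null; python3 -c "
from h import *
print(delta([.5344,.3087,.20],20.2))"
python3 -m inch '[[[0.2,0,0,30,0],[0.2,0,0,35,0],[0.2,0,0,0,0]]]' >/dev/null; python3 -c "
from h import *
print(delta([.5344,.3087,.20],20.2))"
python3 -m inch '[[[0.2,0,0,-30,0],[0.2,0,0,-35,0],[0.2,0,0,0,0]]]' >/dev/null; python3 -c "
from h import *
print(delta([.5344,.3087,.20],20.2))"
```

```text
toolz [ 0.0554  0.003  -0.9985] w 0.804 F [0.1 0.6 0.6] t 12.85
(array([101.7,  82. , 163.9]), 'yaw', np.float64(19.49), 'turn', np.float64(-0.7140045579299397), 'tilt', np.float64(3.18))
toolz [ 0.0575  0.0043 -0.9983] w 0.8 F [-0.  -0.4  0.1] t 13.15
(array([101.4,  80.5,  98.3]), 'yaw', np.float64(19.48), 'turn', np.float64(-0.7185930922559294), 'tilt', np.float64(3.3))
toolz [ 0.0543  0.0048 -0.9985] w 0.801 F [-0.4 -0.3  0.3] t 13.45
(array([100.5,  81.3, 167.2]), 'yaw', np.float64(19.56), 'turn', np.float64(-0.6403630830126588), 'tilt', np.float64(3.13))
```

```bash
q(){ python3 -c "
from h import *
s=arm.observe();M=R.from_rotvec(s['ee_rot']).as_matrix();print(s['clock'],M[:,2].round(4),s['position'].round(4))"; }
python3 -m inch '[[[0.2,0,50,0,0],[0.2,0,0,0,0]]]' >/dev/null;q
python3 -m inch '[[[0.2,0,-50,-10,0],[0.2,0,0,0,0]]]' >/dev/null;q
python3 -m inch '[[[0.2,0,25,5,0],[0.2,0,25,5,0],[0.2,0,0,0,0]]]' >/dev/null;q
python3 -m inch '[[[0.2,0,-30,-35,0],[0.2,0,0,0,0]]]' >/dev/null;q
python3 -m inch '[[[0.2,0,30,35,0],[0.2,0,0,0,0]]]' >/dev/null;q
```

```text
13.65 [ 0.0541  0.0029 -0.9985] [0.5275 0.2012 0.3679]
13.85 [ 0.0501  0.0051 -0.9987] [0.4793 0.1853 0.3753]
14.15 [ 0.0554  0.0049 -0.9985] [0.5279 0.2019 0.3718]
14.35 [ 0.0536  0.0067 -0.9985] [0.4969 0.1923 0.4068]
14.55 [ 0.0587  0.0073 -0.9982] [0.5276 0.2024 0.3761]
```

```bash
q(){ python3 -c "
from h import *
s=arm.observe();M=R.from_rotvec(s['ee_rot']).as_matrix();print(s['clock'],M[:,2].round(4),s['position'].round(4))"; }
python3 -m inch '[[[0.2,0,50,0,0],[0.2,0,0,0,0],[0.2,0,-50,-2,0],[0.2,0,0,0,0],[0.2,0,50,0,0],[0.2,0,0,0,0],[0.2,0,-50,-2,0],[0.2,0,0,0,0]]]' >/dev/null;q
python3 -m inch '[[[0.2,0,50,0,0],[0.2,0,-50,0,0],[0.2,0,50,0,0],[0.2,0,-50,0,0],[0.2,0,0,0,0]]]' >/dev/null;q
```

```text
15.35 [ 0.0402  0.0017 -0.9992] [0.5189 0.2009 0.3769]
15.85 [-0.0291 -0.015  -0.9995] [0.5221 0.1989 0.3503]
```

Quick alternation without pauses cancelled the tilt and overshot a little. Slow travel adds tilt the other way, so I'm going on to the wedge.

```bash
python3 -m inch '[[[0.2,0,12,0,0],[0.2,0,12,0,0],[0.2,0,12,0,0],[0.2,25,0,15,0],[0.2,25,0,15,0],[0.2,25,0,15,0],[0.2,20,0,15,0],[0.2,0,0,0,0]]]' >/dev/null; python3 -c "
from h import *
print(delta([.5344,.3087,.20],20.2))"
```

```text
toolz [-0.0056 -0.0048 -1.    ] w 0.797 F [-0.4 -0.2  0.5] t 16.65
(array([  0.4,   3.1, 100.2]), 'yaw', np.float64(20.02), 'turn', np.float64(-0.18338682186603705), 'tilt', np.float64(0.42))
```

```bash
python3 -m inch '[[[0.2,0,3,20,0],[0.2,0,0,25,0],[0.2,0,0,25,0],[0.2,0,0,25,0],[0.2,0,0,25,0],[0.2,0,0,20,0],[0.2,0,0,15,0],[0.2,0,0,0,0]]]' >/dev/null; python3 -c "
from h import *
print(delta([.5344,.3083,.071],20.2))
d=eyes.get_image('scene'); cv2.imwrite('pics/s8.png',cv2.resize(d['frame'][100:250,150:300],None,fx=4,fy=4))"
```

```text
toolz [ 0.0261  0.0071 -0.9996] w 0.803 F [-0.1 -0.2 -0. ] t 17.45
(array([  1. , -20.1,  86.5]), 'yaw', np.float64(19.72), 'turn', np.float64(-0.47530297977561986), 'tilt', np.float64(1.55))
```

View pics/s8.png

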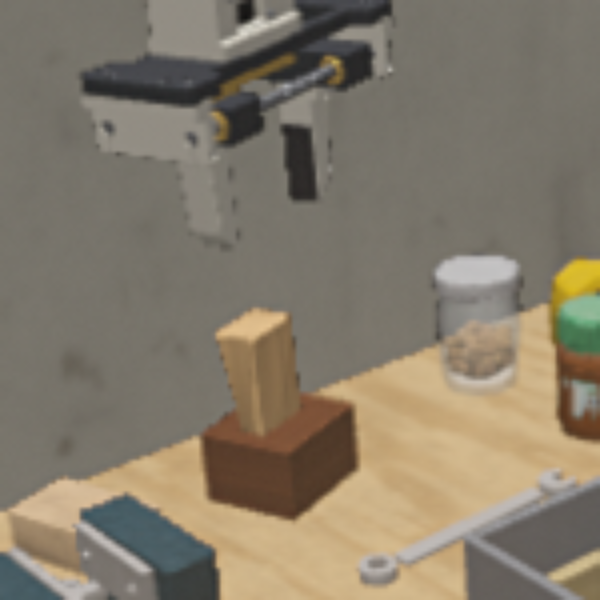

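```bash
python3 -m inch '[[[0.2,0,25,0,0],[0.2,0,-45,-10,0],[0.2,0,0,0,0]]]' >/dev/null; python3 -c "
from h import *
print(delta([.5344,.3083,.071],20.2))"
```

```text
toolz [ 0.0243  0.0103 -0.9997] w 0.8 F [-0.2  0.2 -0.2] t 17.8
(array([-0.7, -2.5, 97.9]), 'yaw', np.float64(19.67), 'turn', np.float64(-0.527070383532191), 'tilt', np.float64(1.51))
```

```bash
python3 -m inch '[[[0.2,0,50,0,0],[0.2,0,-50,-5,0],[0.2,0,0,0,0]]]' >/dev/null; python3 -c "
from h import *
print(delta([.5344,.3083,.071],20.2))"
```

```text
toolz [ 0.0137  0.0129 -0.9998] w 0.799 F [-1.1 -0.2 -0.4] t 18.1
(array([-2.6, -9.6, 98.2]), 'yaw', np.float64(19.57), 'turn', np.float64(-0.6299555168953361), 'tilt', np.float64(1.08))
```

```bash
python3 -m inch '[[[0.2,0,40,0,0],[0.2,0,-50,-5,0],[0.2,0,0,0,0]]]' >/dev/null; python3 -c "
from h import *
print(delta([.5344,.3083,.071],20.2))"
python3 -m inch '[[[0.2,0,40,0,0],[0.2,0,-50,-5,0],[0.2,0,0,0,0]]]' >/dev/null; python3 -c "
from h import *
print(delta([.5344,.3083,.071],20.2))"
```

```text
toolz [ 0.0029  0.0137 -0.9999] w 0.798 F [-1.4  0.3 -0. ] t 18.4
(array([-3.9, -2.5, 98.5]), 'yaw', np.float64(19.53), 'turn', np.float64(-0.6719122682464729), 'tilt', np.float64(0.8))
toolz [-0.0072  0.0142 -0.9999] w 0.8 F [0.  0.3 0.5] t 18.7
(array([-5.2,  4.7, 99.5]), 'yaw', np.float64(19.54), 'turn', np.float64(-0.6575604900718588), 'tilt', np.float64(0.91))
```

```bash
python3 -m inch '[[[0.2,35,0,0,0],[0.2,-40,4,0,-0.6],[0.2,0,0,0,0]]]' >/dev/null; python3 -c "
from h import *
print(delta([.5344,.3083,.071],20.2))"
```

```text
toolz [-0.002   0.0151 -0.9999] w 0.796 F [ 0.7 -2.1 -1. ] t 19.0
(array([ -4. ,  -0.6, 104.3]), 'yaw', np.float64(20.59), 'turn', np.float64(0.39103053514571684), 'tilt', np.float64(0.87))
```

```bash
python3 -m inch '[[[0.2,-4,-1,10,0.4],[0.2,0,-1,12,0],[0.2,0,-1,12,0],[0.2,0,-1,12,0],[0.2,0,0,0,0]]]' >/dev/null; python3 -c "
from h import *
print(delta([.5344,.3083,.071],20.2))"
```

```text
toolz [ 0.0037  0.0171 -0.9998] w 0.802 F [-0.6  0.7  0.5] t 19.5
(array([-0.8,  2.1, 59.1]), 'yaw', np.float64(20.24), 'turn', np.float64(0.03924347166957887), 'tilt', np.float64(1.0))
```

```bash
python3 -m inch '[[[0.2,-1,1,12,0],[0.2,0,0,12,0],[0.2,0,0,12,0],[0.2,0,0,12,0],[0.2,0,0,9,0],[0.2,0,0,0,0]]]' >/dev/null; python3 -c "
from h import *
print(delta([.5344,.3083,.071],20.2))
d=eyes.get_image('scene'); cv2.imwrite('pics/s9.png',cv2.resize(d['frame'][100:250,150:300],None,fx=4,fy=4))"
```

```text
toolz [ 0.0019  0.0165 -0.9999] w 0.798 F [-0.9  0.7  0. ] t 20.1
(array([ 0.2,  1.6, -4.2]), 'yaw', np.float64(20.27), 'turn', np.float64(0.06695653027358617), 'tilt', np.float64(0.95))
```

View pics/s9.png

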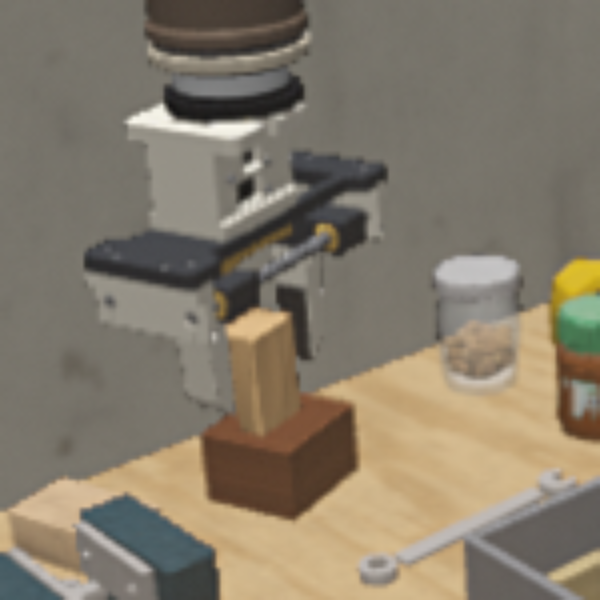

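The fingers straddle the wedge, with finger tips at about (215,405) and (308,355) in the crop and the wedge between them. Closing.

```bash
python3 -m inch '[[[0.2,0,2,-3,0],[0.7,0,0,0,0],[0.7,0,0,0,0],[0.7,0,0,0,0],[0.7,0,0,0,0],[0.7,0,0,0,0],[0.7,0,0,0,0]]]' 25; python3 -c "
from h import *
print(delta([.5344,.3083,.071],20.2))"
```

```text
clock: 20.85
position: [0.5364, 0.3096, 0.073]
ee_rot: [-1.792, -2.572, -0.029]
force: [-0.5, 0.4, -1.6]
width: 0.438
toolz [ 0.0056  0.0188 -0.9998] w 0.438 F [-0.5  0.4 -1.6] t 20.85
(array([-0.5, -2.3,  2. ]), 'yaw', np.float64(20.26), 'turn', np.float64(0.05979735363368377), 'tilt', np.float64(1.12))
```

```bash
cat >> h.py <<'E'
import json,os
CH=np.array([.5823,-.0192]);CY=-2.45
def chest(p):
    c=np.radians(CY);d=np.array(p[:2])-CH
    return np.array([np.cos(c)*d[0]+np.sin(c)*d[1],-np.sin(c)*d[0]+np.cos(c)*d[1],p[2]])*1000
def wedge():
    s=arm.observe();M=R.from_rotvec(s["ee_rot"]).as_matrix();o=json.load(open("rel.json"))
    p=np.array(s["position"])+M@np.array(o["p"]);Rw=M@np.array(o["R"])
    Rc=R.from_euler("z",CY,degrees=True).as_matrix().T@Rw
    print("wedge in chest mm",chest(p).round(1),"rotvec deg",np.degrees(R.from_matrix(Rc).as_rotvec()).round(2))
    return p,Rw
E
python3 -c "
from h import *
s=arm.observe();M=R.from_rotvec(s['ee_rot']).as_matrix()
json.dump({'p':(M.T@(np.array([.5372,.2993,.008])-s['position'])).tolist(),'R':(M.T@R.from_euler('z',20.2,degrees=True).as_matrix()).tolist()},open('rel.json','w'));print(open('rel.json').read()[:80]);wedge()"
python3 -m inch '[[[0.7,0,0,-8,0],[0.7,0,0,-12,0],[0.7,0,0,-12,0],[0.7,0,0,-15,0],[0.7,0,0,-20,0],[0.7,0,0,-20,0],[0.7,0,0,-20,0],[0.7,0,0,-20,0],[0.7,0,0,0,0]]]' 
python3 -c "
from h import *
print(delta([.5344,.3083,.071],-2.45));wedge()
for n in ('scene','top'):
  d=eyes.get_image(n); cv2.imwrite(f'pics/{n}10.png',d['frame'])"
```

```text
{"p": [-0.010922302163059715, -0.003543518343873593, 0.0648234416920096], "R": [
wedge in chest mm [-58.7 316.3   8. ] rotvec deg [ 0.    0.   22.65]
clock: 21.75
position: [0.5356, 0.308, 0.214]
ee_rot: [-1.792, -2.574, -0.036]
force: [-0.3, 0.7, -1.2]
width: 0.437
toolz [ 0.0092  0.0217 -0.9997] w 0.437 F [-0.3  0.7 -1.2] t 21.75
(array([ -1.7,  -3.4, 143. ]), 'yaw', np.float64(20.32), 'turn', np.float64(22.76588582869647), 'tilt', np.float64(1.35))
wedge in chest mm [-59.1 314.9 149. ] rotvec deg [ 0.13 -0.23 22.71]
```

View pics/scene10.png

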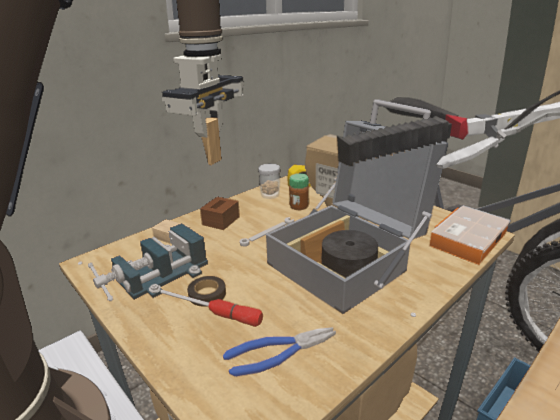

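View pics/top10.png

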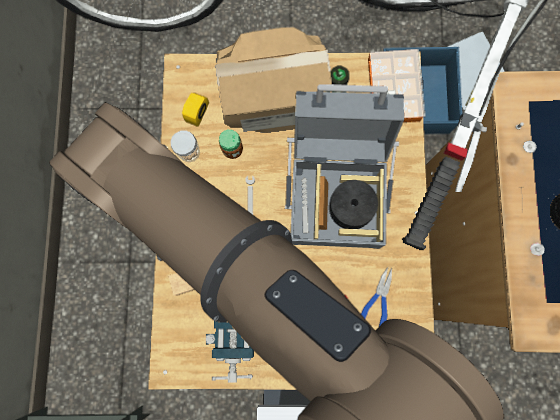

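The wedge is out of the holder and held at (212,140) in the scene view. The top view shows the damper at about (353,203) and the cleat strip at x≈320. Next I'll measure the gap.

```bash
python3 - <<'E'
from h import *
f=cv2.imread("pics/top10.png"); cv2.imwrite("pics/c11.png",cv2.resize(f[150:255,280:400],None,fx=5,fy=5,interpolation=cv2.INTER_CUBIC))
E
```

```text
(no output)
```

View pics/c11.png

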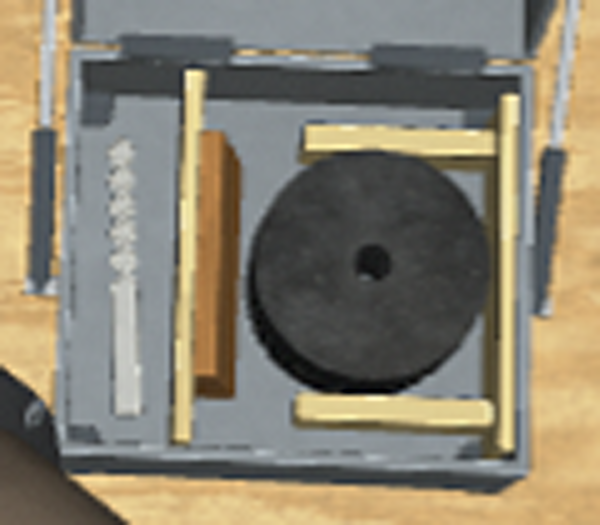

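```bash
python3 - <<'E'
from h import *
t=eyes.get_image("top");C=lambda x,y:(280+(x+.5)/5-.5,150+(y+.5)/5-.5)
f=lambda x,y,z:chest(onz(t,C(x,y),z)).round(1)
print("rim BL",f(58,462,.07),"BR",f(527,470,.07),"TL",f(72,57,.07),"TR",f(530,66,.07))
print("damper top L,R,T,B",f(250,265,.072),f(491,265,.072),f(372,149,.072),f(372,383,.072),"hole",f(373,263,.072))
print("cleat top edge",f(203,132,.07),f(196,385,.07),"foot",f(240,165,.008),f(234,395,.008))
print("pad face",f(497,100,.07),f(497,440,.07))
E
```

```text
rim BL [-93.4  99.8  70. ] BR [ -87.9 -100.    70. ] TL [ 86.5 101.1  70. ] TR [ 90.1 -99.7  70. ]
damper top L,R,T,B [-4.2 20.1 72. ] [  0.1 -83.5  72. ] [ 49.6 -31.4  72. ] [-53.7 -33.5  72. ] hole [ -1.1 -32.9  72. ]
cleat top edge [54.8 42.3 70. ] [-57.5  41.7  70. ] foot [55.2 21.8  8. ] [-52.1  21.4   8. ]
pad face [ 74.2 -85.5  70. ] [-75.6 -87.2  70. ]
```

```bash
python3 - <<'E'
import json;o=json.load(open('rel.json'));o['p'][1]=0.0;json.dump(o,open('rel.json','w'))
E
python3 -m inch '[[[0.7,-20,-6,0,7.6],[0.7,-25,-6,0,7.6],[0.7,-25,-3,0,7.6],[0.7,-25,0,0,0],[0.7,-25,0,0,0],[0.7,-25,0,0,0],[0.7,-20,0,0,0],[0.7,0,0,0,0]]]' 
python3 -c "
from h import *
print(delta([.54,.05,.19],-2.45));wedge()"
```

```text
clock: 22.7
position: [0.5227, 0.1314, 0.1969]
ee_rot: [-2.272, -2.144, -0.0]
force: [-0.1, -0.6, -1.2]
width: 0.437
toolz [-0.0121  0.0131 -0.9998] w 0.437 F [-0.1 -0.6 -1.2] t 22.7
(array([-80.3,  22. ,   5.6]), 'yaw', np.float64(-3.32), 'turn', np.float64(-0.8722138907916985), 'tilt', np.float64(1.02))
wedge in chest mm [-66.9 137.8 131.9] rotvec deg [-0.18  1.41 -0.93]
```

```bash
python3 -m inch '[[[0.7,-22,6,-3,-0.9],[0.7,-23,12,-2,0],[0.7,-23,14,-2,0],[0.7,-22,16,-1,0],[0.7,-15,14,0,0],[0.7,0,0,0,0]]]' 
python3 -c "
from h import *
print(delta([.54,.05,.19],-2.45));wedge()
for n in ('scene','top'):
  d=eyes.get_image(n); cv2.imwrite(f'pics/{n}12.png',d['frame'])
d=eyes.get_image('scene'); cv2.imwrite('pics/s12.png',cv2.resize(d['frame'][90:310,250:430],None,fx=3,fy=3))"
```

```text
clock: 23.3
position: [0.5794, 0.0237, 0.1979]
ee_rot: [-2.244, -2.163, 0.007]
force: [0.0, 0.1, -1.4]
width: 0.437
toolz [-0.0203  0.0146 -0.9997] w 0.437 F [ 0.   0.1 -1.4] t 23.3
(array([ 24.7, -40.1,   9.1]), 'yaw', np.float64(-2.09), 'turn', np.float64(0.3590347283401343), 'tilt', np.float64(1.43))
wedge in chest mm [ -6.1  32.7 132.9] rotvec deg [-0.12  1.87  0.3 ]
```

View pics/s12.png

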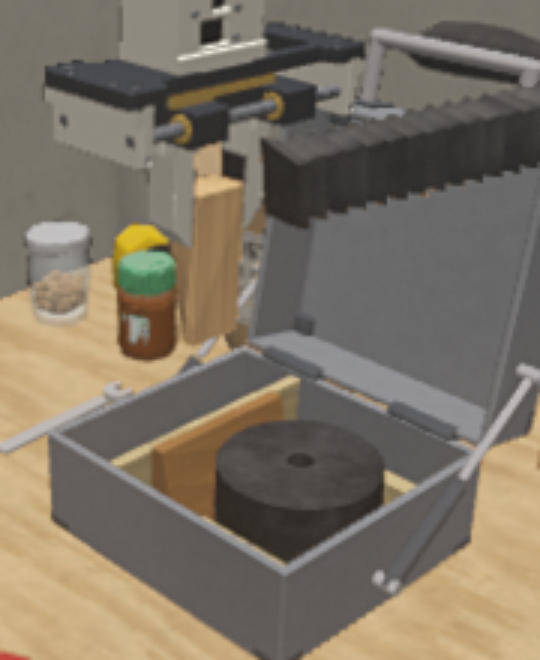

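View pics/top12.png

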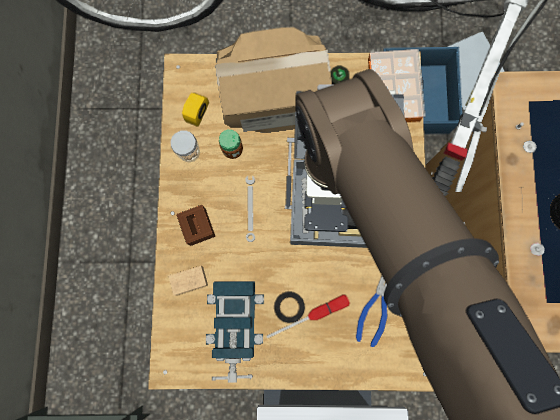

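The top view is blocked by the arm. The scene crop shows the wedge hanging above and left of the gap, with its lower corner at about (205,345). I'll check my held-pose estimate against it.

```bash
python3 - <<'E'
from h import *
p,Rw=wedge(); d=eyes.get_image("scene")
f=d["frame"]
pts=np.array([[-20,-4,0],[-20,4,0],[20,-4,0],[20,4,0],[-20,-4,95],[-20,23,95],[20,-4,95],[20,23,95]])/1000
uv=proj(d,p+pts@Rw.T); print((uv).round(1))
g=cv2.resize(f[130:215,290:350],None,fx=8,fy=8,interpolation=cv2.INTER_CUBIC)
cv2.imwrite("pics/c13.png",g)
for u in uv: cv2.circle(g,(int((u[0]-290+.5)*8),int((u[1]-130+.5)*8)),3,(0,0,255),-1)
cv2.imwrite("pics/c13b.png",np.hstack([cv2.resize(cv2.imread("pics/c13.png"),(400,567)),cv2.resize(g,(400,567))]))
E
```

```text
wedge in chest mm [ -8.1  36.4 133.5] rotvec deg [-0.03  1.9   0.56]
[[314.9 205.4]
 [311.8 204. ]
 [330.  199.4]
 [326.9 198.1]
 [316.7 155.2]
 [305.8 151.6]
 [332.6 150.6]
 [321.6 147.2]]
```

View pics/c13b.png

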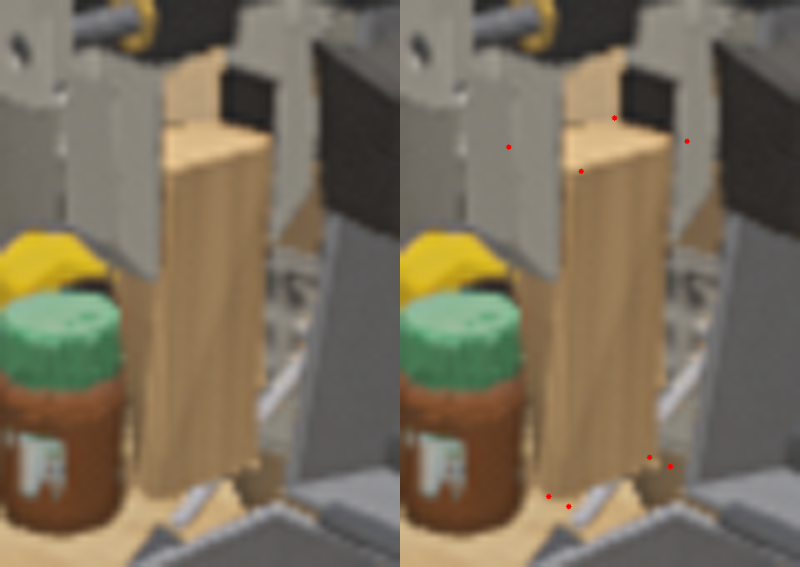

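```bash
python3 - <<'E'
from h import *
d=eyes.get_image("scene"); p,Rw=wedge()
c=np.radians(CY);Rc=np.array([[np.cos(c),-np.sin(c)],[np.sin(c),np.cos(c)]])
def w(x,y,z): return np.append(CH+Rc@np.array([x,y])/1000,z/1000)
uv=proj(d,[w(-91,-102,70),w(-91,102,70),w(91,-102,70),w(91,102,70),w(0,-34,72),w(-55,32,70),w(55,32,70),w(-55,20,8)])
print(uv.round(1))
f=d["frame"];g=cv2.resize(f[195:305,255:425],None,fx=4.7,fy=4.7,interpolation=cv2.INTER_CUBIC)
for u in uv: cv2.circle(g,(int((u[0]-255+.5)*4.7),int((u[1]-195+.5)*4.7)),2,(0,0,255),-1)
cv2.imwrite("pics/c14.png",g)
E
```

```text
wedge in chest mm [ -8.1  36.7 133.9] rotvec deg [-0.04  1.86  0.6 ]
[[345.3 281.5]
 [265.2 233.7]
 [411.5 240.5]
 [331.4 204.6]
 [351.1 243.2]
 [304.1 241.1]
 [344.4 221.5]
 [308.4 271.5]]
```

View pics/c14.png

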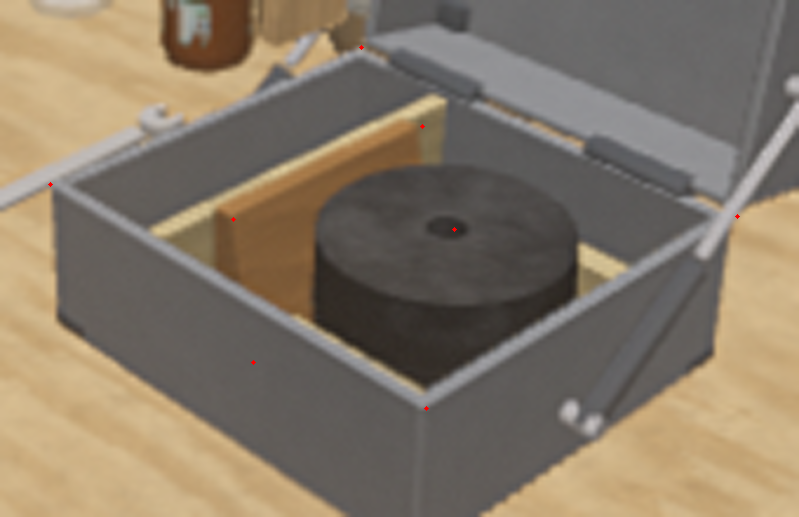

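```bash
python3 -m inch '[[[0.7,-6,5,10,0.3],[0.7,-6,5,10,0.3],[0.7,0,0,12,0],[0.7,0,0,12,0],[0.7,0,0,0,0],[0.7,0,0,0,0]]]' 
cat > look.py <<'E'
from h import *
import sys
p,Rw=wedge(); d=eyes.get_image("scene");f=d["frame"]
c=np.radians(CY);Rc=np.array([[np.cos(c),-np.sin(c)],[np.sin(c),np.cos(c)]])
g=cv2.resize(f[170:270,280:400],None,fx=6,fy=6,interpolation=cv2.INTER_CUBIC)
cv2.imwrite(sys.argv[1],g)
E
python3 look.py pics/c15.png
```

```text
clock: 24.15
position: [0.5854, 0.0171, 0.1494]
ee_rot: [-2.245, -2.158, 0.008]
force: [-0.3, 0.3, -0.6]
width: 0.435
wedge in chest mm [ 0.1 26.4 84.5] rotvec deg [-0.04  1.98  0.14]
```

View pics/c15.png

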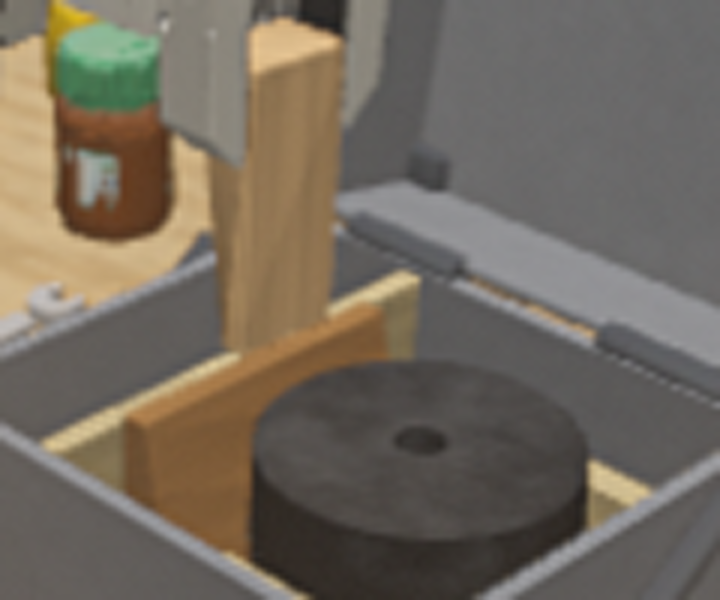

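```bash
cat > look2.py <<'E'
from h import *
import sys
p,Rw=wedge(); d=eyes.get_image("scene");f=d["frame"]
x0,y0,k=300,170,10
g=cv2.resize(f[170:230,300:375],None,fx=k,fy=k,interpolation=cv2.INTER_CUBIC)
pts=np.array([[-20,-4,0],[20,-4,0],[-20,-4,95],[20,-4,95]])/1000
for off,col in((0,(0,0,255)),(float(sys.argv[2]),(0,255,0))):
    uv=proj(d,p+np.array([0,off/1000,0])+pts@Rw.T)
    print(off,((uv-[x0,y0]+.5)*k).round(0).tolist())
    for u in uv: cv2.circle(g,tuple(int(v) for v in (u-[x0,y0]+.5)*k),3,col,-1)
cv2.imwrite(sys.argv[1],g)
E
python3 look2.py pics/c16.png 6
```

```text
wedge in chest mm [-0.1 26.3 84.5] rotvec deg [-0.05  1.99  0.13]
0 [[219.0, 599.0], [366.0, 534.0], [242.0, 124.0], [395.0, 71.0]]
6.0 [[196.0, 588.0], [342.0, 524.0], [216.0, 114.0], [370.0, 62.0]]
```

View pics/c16.png

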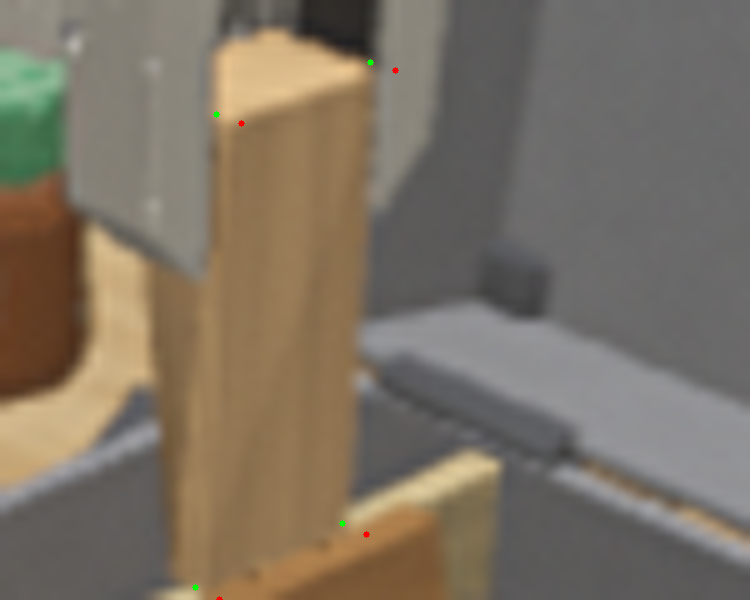

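```bash
python3 -m inch '[[[0.7,-3,0,0,0],[0.7,0,0,4,0],[0.7,0,0,0,0]]]' 
python3 look2.py pics/c17.png 4
```

```text
clock: 24.55
position: [0.586, 0.014, 0.1468]
ee_rot: [-2.247, -2.16, 0.005]
force: [0.4, -0.3, -0.5]
width: 0.436
wedge in chest mm [ 1.  23.4 81.9] rotvec deg [-0.04  1.82  0.14]
0 [[234.0, 615.0], [381.0, 550.0], [256.0, 141.0], [410.0, 87.0]]
4.0 [[218.0, 608.0], [365.0, 543.0], [239.0, 135.0], [393.0, 81.0]]
```

View pics/c17.png

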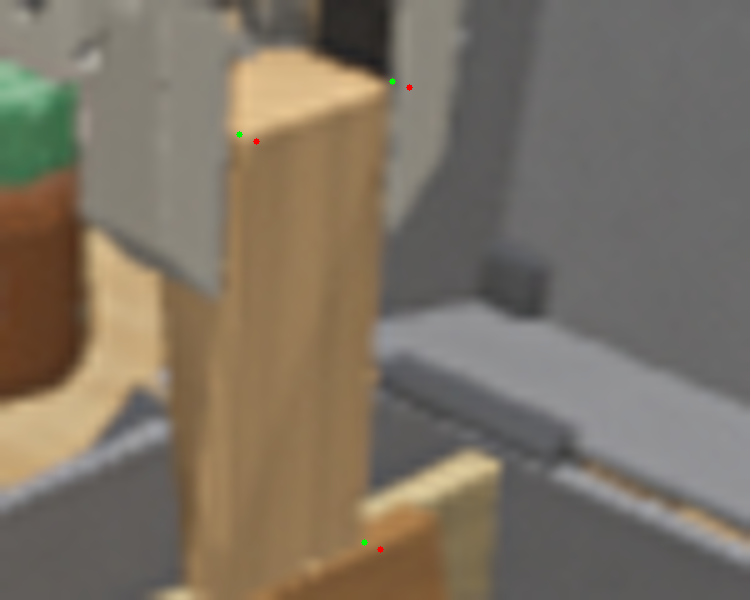

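```bash
python3 - <<'E'
from h import *
d=eyes.get_image("scene");f=d["frame"]
cv2.imwrite("pics/c18.png",cv2.resize(f[205:255,305:370],None,fx=12,fy=12,interpolation=cv2.INTER_CUBIC))
p,Rw=wedge()
pts=np.array([[-20,-4,0],[20,-4,0],[-20,4,0]])/1000
print((proj(d,p+pts@Rw.T)-[305,205]+.5)*12)
E
```

```text
wedge in chest mm [ 1.3 23.5 82.2] rotvec deg [-0.04  1.79  0.14]
[[222.19504291 315.78095121]
 [397.92934997 236.8282105 ]
 [185.51464046 297.09209806]]
```

View pics/c18.png

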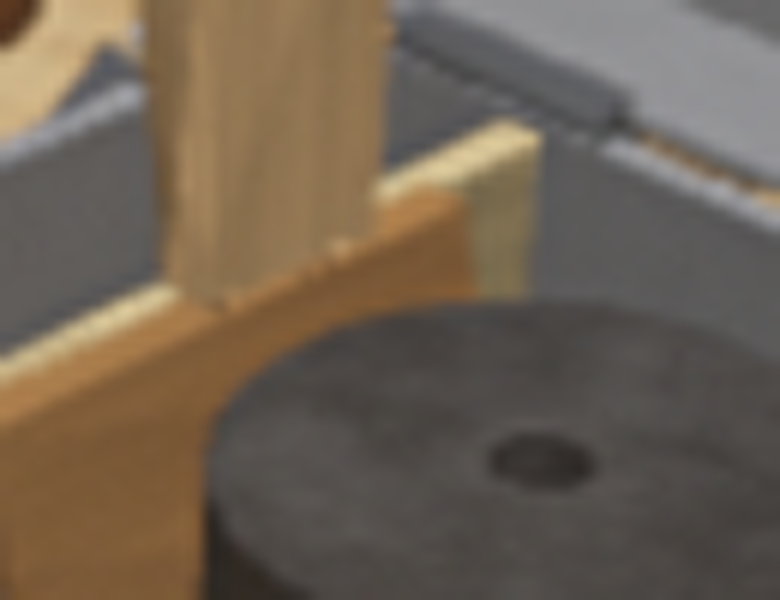

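```bash
python3 -m inch '[[[0.7,-1.5,-1,4,0],[0.7,0,0,5,0],[0.7,0,0,5,0],[0.7,0,0,4,0]]]' 
python3 -c "
from h import *
wedge()"
```

```text
clock: 25.05
position: [0.5854, 0.0134, 0.1287]
ee_rot: [-2.247, -2.161, 0.001]
force: [0.5, 0.5, 0.2]
width: 0.438
wedge in chest mm [ 0.6 22.8 63.8] rotvec deg [0.01 1.69 0.15]
```

```bash
python3 -m inch '[[[0.7,0,0,5,0],[0.7,0,0,5,0],[0.7,-0.5,0,5,0],[0.7,-1,0,5,0]]]' 
python3 -c "
from h import *
wedge();print(arm.observe()['force'])"
python3 look.py pics/c19.png
```

```text
clock: 25.45
position: [0.5847, 0.0128, 0.1065]
ee_rot: [-2.246, -2.161, 0.001]
force: [-0.3, 2.5, 0.8]
width: 0.435
wedge in chest mm [-0.1 22.2 41.5] rotvec deg [0.04 1.73 0.19]
[-0.34368864  2.49513516  0.84377112]
wedge in chest mm [-0.1 22.2 41.5] rotvec deg [0.04 1.73 0.19]
```

View pics/c19.png

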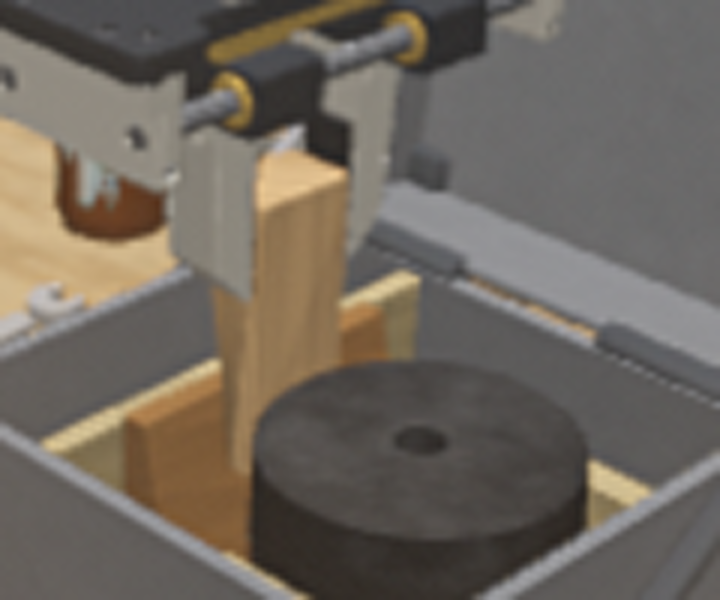

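The wedge is in the gap between the cleat and the damper. Pressing on.

```bash
python3 -m inch '[[[0.7,-1,0,5,0],[0.7,-1,0,5,0],[0.7,-1,0,5,0]]]' 
python3 -c "
from h import *
wedge();print(arm.observe()['force'])"
```

```text
clock: 25.8
position: [0.5848, 0.0099, 0.0905]
ee_rot: [-2.247, -2.161, -0.0]
force: [-0.4, 0.5, 2.3]
width: 0.44
wedge in chest mm [ 0.2 19.3 25.5] rotvec deg [0.05 1.67 0.18]
[-0.43704089  0.48844498  2.32937902]
```

```bash
python3 -m inch '[[[0.7,-0.5,0,5,0],[0.7,-0.5,0,4,0]]]' 
python3 -c "
from h import *
wedge();print(arm.observe()['force'])"
python3 -m inch '[[[0.7,0,0,4,0],[0.7,0,0,4,0]]]' 
python3 -c "
from h import *
wedge();print(arm.observe()['force'])"
```

```text
clock: 26.0
position: [0.5849, 0.008, 0.0808]
ee_rot: [-2.248, -2.161, 0.0]
force: [-0.6, -0.6, 2.3]
width: 0.435
wedge in chest mm [ 0.4 17.4 15.9] rotvec deg [0.   1.63 0.13]
[-0.64588368 -0.61839462  2.32904653]
clock: 26.2
position: [0.585, 0.0081, 0.0749]
ee_rot: [-2.25, -2.161, 0.0]
force: [-9.6, 1.0, 33.2]
width: 0.435
wedge in chest mm [ 0.5 17.4 10. ] rotvec deg [-0.04  1.59  0.06]
[-9.63433908  0.99726779 33.1517607 ]
```

```bash
python3 -m inch '[[[0.7,0,0,-2,0],[0.7,0,0,0,0]]]' 
python3 look.py pics/c20.png
```

```text
clock: 26.4
position: [0.5844, 0.0084, 0.0764]
ee_rot: [-2.25, -2.16, 0.001]
force: [-0.5, -0.3, 4.1]
width: 0.431
wedge in chest mm [-0.2 17.7 11.4] rotvec deg [-0.03  1.64  0.07]
```

View pics/c20.png

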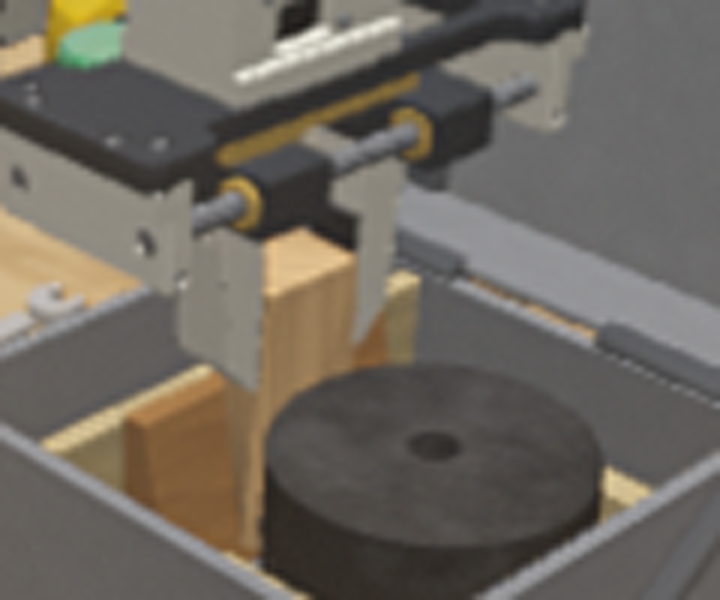

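The damper moved right (hole from (420,440) to (435,447) in the crop), and the wedge stopped at 33 N. Now I'll release and rise, then check.

```bash
python3 -m inch '[[[0.3,0,0,0,0],[0.3,0,0,0,0],[0.3,0,0,0,0],[0.3,0,0,0,0],[0.3,0,0,-10,0],[0.3,0,0,-15,0],[0.3,0,0,-25,0],[0.3,0,0,-25,0],[0.3,0,0,-25,0],[0.3,0,0,-25,0],[0.3,0,0,0,0]]]' 
python3 look.py pics/c21.png; python3 -c "
from h import *
d=eyes.get_image('scene'); cv2.imwrite('pics/s21.png',d['frame'])"
```

```text
clock: 27.55
position: [0.5861, 0.006, 0.2088]
ee_rot: [-2.248, -2.161, 0.003]
force: [0.3, 0.3, 0.3]
width: 0.699
wedge in chest mm [  1.5  15.4 143.8] rotvec deg [-0.05  1.71  0.14]
```

View pics/c21.png

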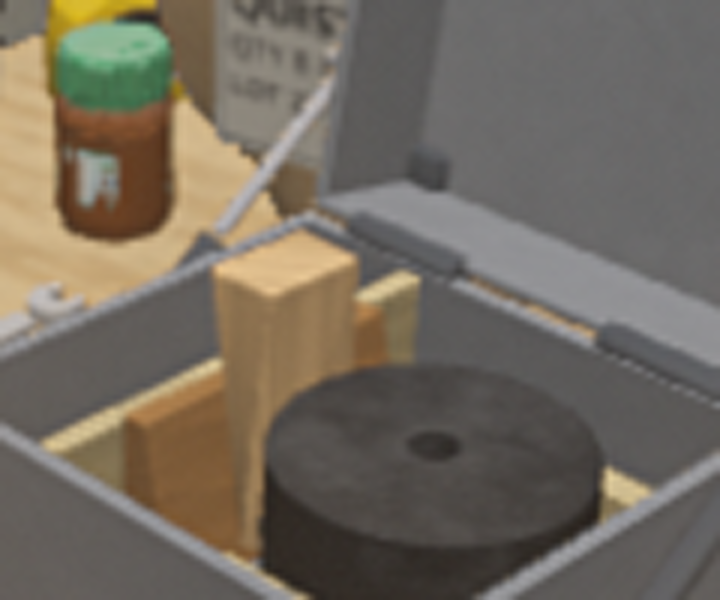

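The wedge stands in the gap by itself. I'll clear the arm for the top view.

```bash
python3 -m inch '[[[0.3,0,-20,-25,0],[0.3,20,-25,-20,0],[0.3,40,-15,0,0],[0.3,45,0,0,0],[0.3,45,0,0,0],[0.3,45,0,0,0],[0.3,45,0,0,0],[0.3,45,0,0,0],[0.3,0,0,0,0]]]' 
python3 -c "
from h import *
t=eyes.get_image('top');s=eyes.get_image('scene'); cv2.imwrite('pics/t22.png',t['frame']);cv2.imwrite('pics/s22.png',s['frame'])
cv2.imwrite('pics/t22c.png',cv2.resize(t['frame'][150:255,280:400],None,fx=6,fy=5.7,interpolation=cv2.INTER_CUBIC))
cv2.imwrite('pics/s22c.png',cv2.resize(s['frame'][200:275,305:395],None,fx=8,fy=8,interpolation=cv2.INTER_CUBIC))"
```

```text
clock: 28.55
position: [0.5312, 0.2965, 0.2473]
ee_rot: [-2.25, -2.145, 0.031]
force: [-0.9, 0.6, 1.1]
width: 0.699
```

View pics/t22c.png

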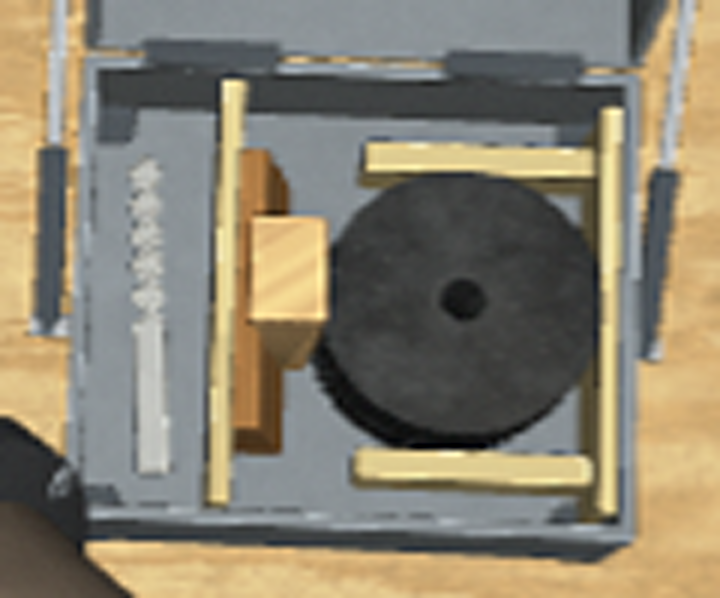

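View pics/s22c.png

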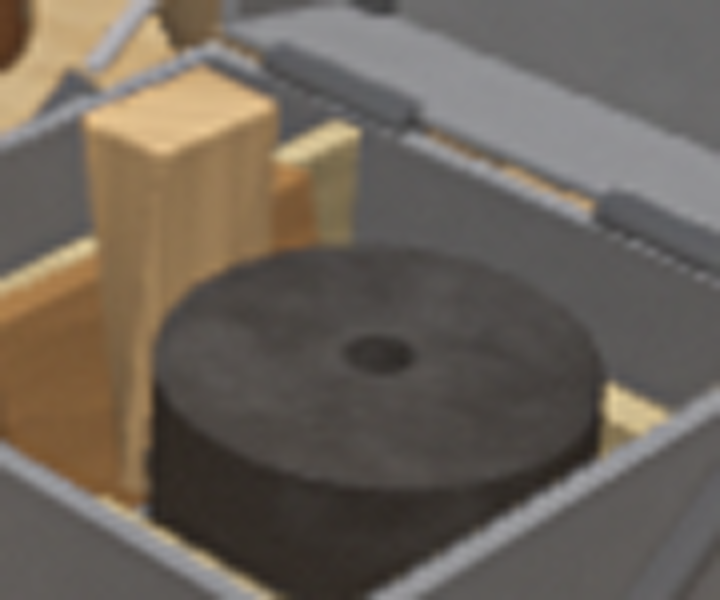

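View pics/s22.png

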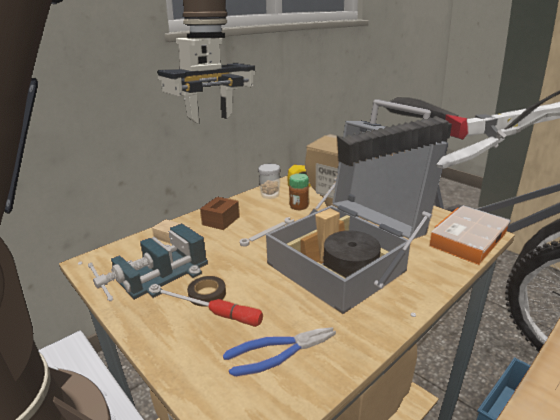

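The damper now sits against the pad at the right (598 in the crop), and the wedge stands between cleat and damper. I'll triangulate the top's corners to get the seating height.

```bash
python3 - <<'E'
from h import *
t=eyes.get_image("top");s=eyes.get_image("scene")
T=lambda x,y:(280+(x+.5)/6-.5,150+(y+.5)/5.7-.5)
S=lambda x,y:(305+(x+.5)/8-.5,200+(y+.5)/8-.5)
for n,a,b in (("far +y",(250,215),(203,65)),("far -y",(328,218),(277,100)),("near -y",(326,321),(165,157)),("near +y",(252,319),(86,120)),("hole",(464,300),(378,355))):
    P,e=tri(t,T(*a),s,S(*b)); print(n,chest(P).round(1),"miss mm",round(e*1000,1))
f=lambda a,z:chest(onz(t,T(*a),z)).round(1)
print("top at z=.111",f((250,215),.111),f((328,218),.111),f((326,321),.111),f((252,319),.111),"hole",f((464,300),.072),"edges",f((330,300),.072),f((600,300),.072))
E
```

```text
far +y [ 20.8  40.9 109.3] miss mm 0.6
far -y [ 19.6  14.4 110.6] miss mm 1.6
near -y [-18.7  13.8 109.7] miss mm 1.1
near +y [-18.9  39.4 109.4] miss mm 0.8
hole [ -1.8 -38.1  73.3] miss mm 1.5
top at z=.111 [ 20.2  41.2 111. ] [ 20.1  13.9 111. ] [-18.6  13.6 111. ] [-18.9  39.3 111. ] hole [ -0.9 -38.7  72. ] edges [-2.9  9.4 72. ] [  1.1 -87.3  72. ]
```

The top is at 109.7 mm, so the underside is 57 mm below the mouth. Wedge origin y ≈ 18 and damper y ≈ −38, all as specified. As a last check, I'll measure the lid angle from the handle.

```bash
python3 - <<'E'
from h import *
t=eyes.get_image("top");s=eyes.get_image("scene")
P,e=tri(t,(350,89),s,(401,106));c=chest(P);print("handle mid",c.round(0),"miss",round(e*1000,1),"lid rad",(np.radians(171.5)-np.arctan2(c[2]-70,c[0]-91)).round(2))
st=arm.observe();print(st["clock"],st["force"].round(1),np.abs(st["dq"]).max())
print(workorder.sign_off())
E
```

```text
handle mid [166.   2. 288.] miss 4.3 lid rad 1.75
28.85 [-0.  -0.2 -0.5] 0.005274804477615938
the job is handed in; nothing more can be done
None
```

The job is done and handed in at about 29 s. I lifted the lid by its handle past the balance point and let go. The springs took it to the stop. Then I took the wedge from its holder and pressed it thin end down between the cleat and the damper until it stopped. I released it and moved the arm clear.

**Last checks:**

| Check | Measured | Expected |
|---|---|---|
| Lid angle | 1.75 rad | 1.75 rad (stop) |
| Wedge underside below the gap mouth | about 57 mm | 54 to 58 mm |
| Wedge position (y in the chest) | about 18 mm | 18 mm |
| Damper position (y in the chest) | about −38 mm | −38 mm |

The wedge stands upright, and nothing touches the arm.

**What went off-plan or disagreed:**
- **Pressing force:** the last press peaked at about 33 N, over the advised 5 to 20 N.
- **Lifting force:** on the way up I pulled the handle a few millimetres off its arc, and the force reached about 30 N.
- **Tool tilt:** the tool picked up as much as 3.7° of tilt, which I reduced to about 1° before gripping the wedge.
- **Wedge height:** my estimate from the arm's pose put the underside 3 to 5 mm lower than the cameras did. I went by the cameras.

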